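# Refill the heel-piece dispenser

### The arm

A 6-joint arm with a two-finger parallel gripper is mounted at the origin on the work surface. World frame = base frame: x ahead of the robot, y to its left, z up, the work surface at z = 0. Lengths are in m, angles in rad, forces in N, time in s.
With the tool pointing down it reaches from about 0.35 to 0.775 m from the base axis. Payload 5.5 kg.
Tool frame: the origin (TCP) lies at the very end of the fingers, on their centre line; the grasp point (between the pads) lies 19 mm behind it; z points along the fingers, y is the direction in which the jaws open and shut (so a half turn about z gives the same grasp; the last joint's range is limited). The gripper opens to 85 mm and grips with 20 to 120 N. Pads are 22 mm wide; open, the fingers measure 114 mm over their backs; the gripper's body (76 mm by 85 mm) begins 54 mm behind the grasp point. The pads swing forward as they close: fully open they stand 13 mm farther back than shut.
Start: joints at [-1.245, 0.313, 0.046, 1.304, 0, 1.431], TCP at [0.258, -0.514, 0.231] pointing down, gripper open.
Joint ranges: [-2.76, 2.76], [-0.86, 1.69], [-1.03, 1.26], [-2.2, 2.34], [-1.47, 1.5], [-3.14, 3.14]. Speed limits (rad/s): [2.57, 2.57, 3.14, 3.14, 3.14, 3.14].

### API

Orientations are given as a unit quaternion [w, x, y, z].
In Python, from workcell import env gives the robot as it stands. The module is installed in compiled form; this text tells all that it offers.
- The arm moves only by the shell command python3 -m pendant 'ROWS' [FORCE]. ROWS is JSON, a list of rows, each an object with "fingers": the finger opening in mm, from 0 to 85.4; "delta_pos": the shift along the tool's x, y, z in mm, a list of three; "angular": the turn, a rotation vector about the tool's x, y, z in rad, a list of three. In form: [{"fingers": fingers, "delta_pos": [x, y, z], "angular": [ax, ay, az]}, ...]. A call has 1 to 12 rows; each row shifts and turns the commanded pose from where the row before left it, along the tool's axes as they then stand; what a row does not reach is not made up. A row lasts 1/10 s, in which the tool goes at most 50 mm and 8.59 degrees, less where a joint would pass 70% of its speed; a pose out of reach is approached as far as the arm can. A call is refused whole if a number of a shift passes 50 or a number of a turn 0.15, either way. A call with a gripper value outside its range is refused whole. The fingers move at their own pace and stop on an object; FORCE is the grip in N (left out, the last holds). Time passes only in rows, so rows that do not move let the fingers close. It gives the time, the measured TCP pose, the force and the opening at its end, in the units of the state.
- env.get_state(): the state, without advancing time (a new reading comes with each control period).
- env.read_camera(name): name is "side" or "top" or "wrist"; returns the picture (480x640x3 uint8, blue, green, red); there is no depth.
- env.camera_params(name): a dict with "fx", "fy", "cx", "cy" (pixels), "view" (4x4, takes a point from world to camera coordinates). Camera axes: x right, y up, looking along -z (the intrinsics and any distortion apply to the point x, -y, -z); pixel columns grow to the right and rows downward; lengths in m; the calibration is good to about 2 mm. A picture is of the moment at which its call begins: read the wrist's pose just before it. camera_params takes no time and is no camera call; for the wrist camera it gives the pose at the moment of the call.
- env.hand_in(): hands the job in, once; it reports no verdict.
The state is a dict: "clock": time; "joint_pos": joint angles; "qvel": joint speeds; "tau": joint torques, N m; "tcp_pos": TCP position; "orientation": TCP orientation; "wrist_force": force on the tool from outside, world axes, zero at the start; "ft_torque": the same for the moment, N m; "finger_gap": finger opening in m.
Only numpy, scipy, OpenCV 4.12 (cv2) and the standard library are available. Lean on these libraries where they do the work, as an engineer would, in place of code of your own. Each camera call takes 0.05 s, during which the arm holds its last target. There are 200 camera calls.

### The job

Put all the red heel pieces away in the dispenser compartment marked by the red stud: turn the slotted cover by its knob until the opening is squarely over that compartment, then pull the brake lever to its second (last) notch and let go, and load every red piece through the opening. Then press the yellow release button so that the lever springs right back, and turn the cover back until its opening is squarely over the white blank deck, closing the dispenser. Leave the blue heel pieces, the awl and the brush where they are.

Things in the scene. Friction and masses are not known exactly. Their poses are not given: they have to be found in the camera images.
- dispenser: Round dispenser fixed to the bench. Origin: on its axis at bench height; x points to the blank deck. Grey foot plate 296 mm across, 8 mm thick; green drum on it 226 mm across, rim at 60 mm, split by radial walls into 5 stations of 72 deg: a solid white deck flush under the cover (white stripe on the foot plate) at 0 deg, open compartments (radius 34-105 mm, floor at 8 mm) at +-72 and +-144 deg.
- cover (a joint): Angle of the slotted aluminium cover about the dispenser's axis (rad), counter-clockwise from above positive: where its opening points, from the dispenser's x axis. 0: over the blank deck (closed); +-1.257 and +-2.513: the compartments. Stops at +-2.9, so it cannot go all the way round. Some drag (about 0.2 N m), stays where left; the brake holds it, and may shift it by up to 0.03 as it bites.
- knob (a point): Black bar knob fixed on the middle of the cover, turning with it. Origin on the dispenser's axis at the cover's upper face, 68 mm above the bench; x along the bar, towards the opening. Bar 56 x 14 mm (x, y), top 38 mm above the origin, an orange mark on top at the opening's end. Round foot under the bar 52 mm across, 6 mm high.
- slot_mid (a point): Middle of the cover's opening at the cover's upper face (68 mm above the bench), 78 mm from the axis. The opening is a 60 degree sector from radius 40 mm out to the cover's edge (112 mm), edged with two orange lines; the cover is 6 mm thick. A piece can be lowered through it with the gripper closing along the tangent.
- slot_mark (a point): Point outside the cover, 135 mm from the axis (the studs' circle), straight ahead of the opening's middle; turns with the cover. The opening is lined up with a compartment when this point is above that compartment's stud.
- stud_red: Red round stud, 20 mm across, 30 mm high, fixed on the foot plate just outside the middle of one of the four compartments, 135 mm from the axis; it names that compartment. Which stud stands at which compartment varies. Origin at the centre of its underside, 8 mm above the bench.
- stud_blue: Blue round stud, 20 mm across, 30 mm high, fixed on the foot plate just outside the middle of one of the four compartments, 135 mm from the axis; it names that compartment. Which stud stands at which compartment varies. Origin at the centre of its underside, 8 mm above the bench.
- stud_yellow: Yellow round stud, 20 mm across, 30 mm high, fixed on the foot plate just outside the middle of one of the four compartments, 135 mm from the axis; it names that compartment. Which stud stands at which compartment varies. Origin at the centre of its underside, 8 mm above the bench.
- stud_green: Green round stud, 20 mm across, 30 mm high, fixed on the foot plate just outside the middle of one of the four compartments, 135 mm from the axis; it names that compartment. Which stud stands at which compartment varies. Origin at the centre of its underside, 8 mm above the bench.
- brake (a joint): Angle of the red brake lever (rad); its upright pivot stands 125 mm from the dispenser's axis at -108 deg from the dispenser's x. 0: off; clockwise from above increases it, stop at 0.72. Sprung towards 0, it ratchets: clicks into a first notch at 0.30, a second and last at 0.60, and stays there when let go; between notches it springs back to the notch before. Needs up to 10 N at the handle.
- brake_grip (a point): Foot of the upright round grip at the end of the brake lever, red with a black top, 18 mm across. The point is the centre of its foot, 66 mm above the bench; it rises 50 mm from there. It moves level on an arc of 105 mm radius about the lever's pivot.
- release_top (a point): Middle of the top face of the brake's round yellow release button, 22 mm across, 86 mm above the bench when out. Presses straight down, travel 8 mm (2 N at first, 5 N fully down, up to 7 N while the lever loads it). Held fully down for half a second it frees the lever, which springs back to 0 by itself.
- release (a joint): How far the release button is pressed (m): 0 out, 0.008 fully down.
- red1: Red rubber heel piece, D-shaped: 36 mm long (x, round end at +x), 26 mm wide (y), 10 mm thick (z). Origin: centre of its underside. May be absent (None from the start).
- red2: Red rubber heel piece, D-shaped: 36 mm long (x, round end at +x), 26 mm wide (y), 10 mm thick (z). Origin: centre of its underside. May be absent (None from the start).
- red3: Red rubber heel piece, D-shaped: 36 mm long (x, round end at +x), 26 mm wide (y), 10 mm thick (z). Origin: centre of its underside. May be absent (None from the start).
- red4: Red rubber heel piece, D-shaped: 36 mm long (x, round end at +x), 26 mm wide (y), 10 mm thick (z). Origin: centre of its underside. May be absent (None from the start).
- blue1: Blue rubber heel piece, D-shaped: 36 mm long (x, round end at +x), 26 mm wide (y), 10 mm thick (z). Origin: centre of its underside. Not part of the job; stays where it is.
- blue2: Blue rubber heel piece, D-shaped: 36 mm long (x, round end at +x), 26 mm wide (y), 10 mm thick (z). Origin: centre of its underside. Not part of the job; stays where it is.
- awl: Awl lying on the bench, 150 mm long, a bystander, to be left where it is.
- brush: Brush lying on the bench, 180 mm long, a bystander, to be left where it is.
There are look-alikes about, which are no part of the job. Leave any turquoise look-alike of the red3 alone.

How it is judged:
By the outcome, as a careful person would: the job done as asked, in the order asked, and still so for the second after the job is handed in, with the robot touching nothing.
Of red1, red2, red3, red4 only 3 to 4 are there at a start; the rules pass over those that are not, and their reading is None.
At some moment in a run one of red1, red2, red3, red4 may be knocked a few centimetres aside while the robot is not near it.
Once in a run the grip may slacken for a moment while it holds something.
It also fails if it takes over 192 s, if anything falls off the work surface, if the arm or the gripper's body presses on something with over 40 N, if the wrist force passes 120 N, or if a joint passes its speed limit or range.

## Working session

There is one attempt and no reset: what is moved stays moved. The work goes in short steps, Python scripts to look and compute and a shell command to move; the robot and the scene stay as the last step left them, time stands still between calls to the robot, and variables do not carry over. Pictures are saved under pics/ and viewed, about 12 in all and at most 16, crops included, and the job is handed in when it is done.

```bash
mkdir -p pics; ls; python3 - <<'E'
from workcell import env
import cv2,numpy as np
s=env.get_state();print(s['clock'],s['tcp_pos'],s['orientation'],s['finger_gap'])
for n in('top','side'):
    p=env.camera_params(n);print(n,{k:(np.round(v,4).tolist()) for k,v in p.items()})
    cv2.imwrite(f'pics/{n}0.png',env.read_camera(n))
E
```

```text
pics
0.0 [ 0.25807706 -0.51326412  0.23041459] [-8.99328462e-04  9.73006442e-01  2.30776186e-01 -8.86150936e-05] 0.08549927563751177
top {'fx': 621.6567, 'fy': 621.6567, 'cx': 322.2183, 'cy': 237.5393, 'view': [[-0.0235, -0.9997, 0.0082, 0.0503], [0.9973, -0.0229, 0.0697, -0.5892], [-0.0695, 0.0098, 0.9975, -1.3788], [0.0, 0.0, 0.0, 1.0]]}
side {'fx': 502.9087, 'fy': 502.9087, 'cx': 324.7261, 'cy': 240.3305, 'view': [[-0.7029, -0.711, 0.0171, 0.4067], [0.4706, -0.447, 0.7607, -0.3193], [-0.5333, 0.5428, 0.6488, -0.8743], [0.0, 0.0, 0.0, 1.0]]}
```

View pics/top0.png

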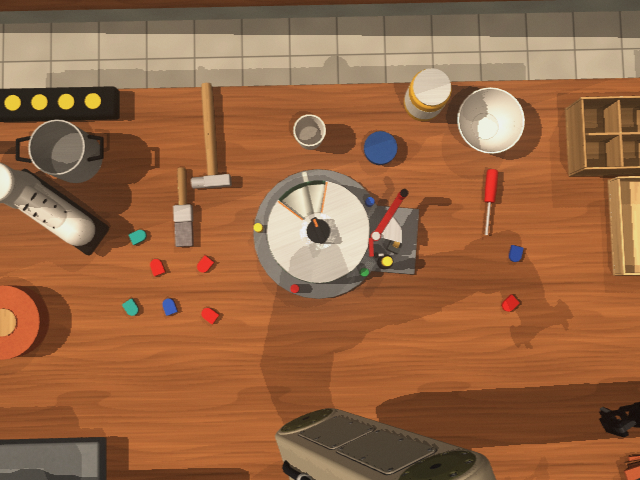

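View pics/side0.png

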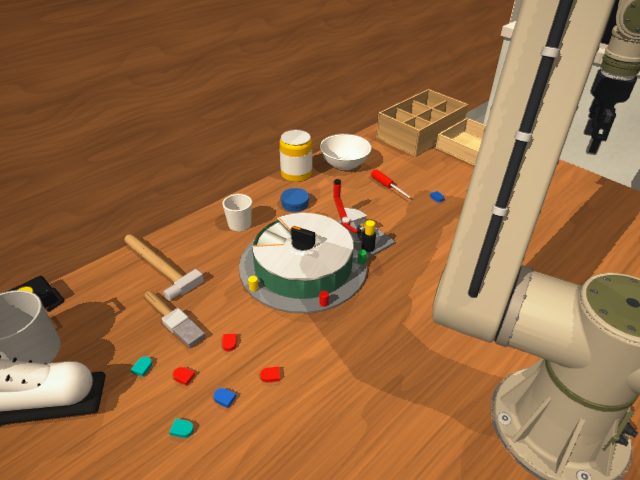

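The top view shows four red pieces at (157,267), (205,264), (210,315) and (510,303), with blue ones at (170,306) and (516,253). The turquoise look-alikes are at (138,237) and (131,306). The red stud is at (294,288) and the opening points up and slightly left. Next I'll measure these.

```bash
cat > h.py <<'E'
from workcell import env
import cv2,numpy as np
from scipy.spatial.transform import Rotation as R
def ray(p,u,v):
    V=p['view'];Rm=V[:3,:3];c=-Rm.T@V[:3,3]
    d=Rm.T@np.array([(u-p['cx'])/p['fx'],-(v-p['cy'])/p['fy'],-1]);return c,d
def onz(p,u,v,z):
    c,d=ray(p,u,v);return c+d*(z-c[2])/d[2]
def proj(p,X):
    q=p['view'][:3,:3]@np.asarray(X,float)+p['view'][:3,3];return p['cx']+p['fx']*q[0]/-q[2],p['cy']-p['fy']*q[1]/-q[2]
RNG={'red':[((0,140,90),(6,255,255)),((174,140,90),(180,255,255))],'blue':[((105,130,60),(125,255,255))],'yellow':[((24,150,120),(33,255,255))],'green':[((55,130,40),(75,255,255))],'teal':[((76,120,60),(95,255,255))],'orange':[((9,170,140),(18,255,255))]}
def blobs(img,col,amin=25):
    h=cv2.cvtColor(img,cv2.COLOR_BGR2HSV);m=sum(cv2.inRange(h,a,b) for a,b in RNG[col])
    cs,_=cv2.findContours(m,cv2.RETR_EXTERNAL,cv2.CHAIN_APPROX_NONE)
    return [c for c in cs if cv2.contourArea(c)>=amin]
def pose(s=None):
    s=s or env.get_state();w,x,y,z=s['orientation'];M=R.from_quat([x,y,z,w]).as_matrix()
    return np.array(s['tcp_pos']),M,np.arctan2(M[1,0],M[0,0])
def go(x,y,z,psi=None):
    "print tool-frame move (mm) now, and turn needed about tool z; tool tilt"
    t,M,a=pose();d=M.T@(np.array([x,y,z])-t)*1000
    print('move tool xyz mm',np.round(d,1),'dist',round(float(np.linalg.norm(d))),'psi',round(a,3), 'turn z' if psi is not None else '', None if psi is None else np.round(-((psi-a+np.pi/2)%np.pi-np.pi/2),3),'tilt',np.round(M[:2,2],4))
def disc(img,p,col,z,amin=25):
    for c in blobs(img,col,amin):
        m=cv2.moments(c);u,v=m['m10']/m['m00'],m['m01']/m['m00']
        P=np.array([onz(p,*q[0],z)[:2] for q in c],np.float32)
        r=cv2.minAreaRect(P*1000);print(col,(round(u),round(v)),'A',cv2.contourArea(c),'xy',np.round(onz(p,u,v,z)[:2],4),'rect',np.round(r[1],0),round(r[2]))
def st():
    s=env.get_state();t,M,a=pose(s);print('t',round(s['clock'],2),'tcp',np.round(t,4),'psi',round(a,3),'F',np.round(s['wrist_force'],1),'gap',round(s['finger_gap']*1000,1),'q',np.round(s['joint_pos'],2))
E
python3 - <<'E'
from h import *
p=env.camera_params('top');img=cv2.imread('pics/top0.png')
for c,z in(('red',.01),('blue',.01),('yellow',.038),('green',.038),('teal',.01),('orange',.068)): disc(img,p,c,z,12)
print('studs at z.038');
E
python3 - <<'E'
import cv2
i=cv2.imread('pics/top0.png')[160:310,240:430];cv2.imwrite('pics/c1.png',cv2.resize(i,None,fx=4,fy=4,interpolation=cv2.INTER_CUBIC))
E
```

```text
red (209, 315) A 168.5 xy [0.4229 0.294 ] rect [37. 28.] 52
red (510, 303) A 180.5 xy [ 0.4332 -0.3832] rect [28. 37.] 43
red (294, 288) A 50.5 xy [0.4783 0.102 ] rect [18. 18.] 89
red (157, 267) A 162.5 xy [0.5334 0.4115] rect [37. 27.] 21
red (204, 264) A 165.0 xy [0.5374 0.3038] rect [27. 37.] 49
red (386, 220) A 343.0 xy [ 0.6275 -0.1084] rect [ 27. 163.] 60
red (491, 185) A 341.5 xy [ 0.7022 -0.3513] rect [27. 77.] 84
blue (169, 306) A 137.0 xy [0.444  0.3842] rect [34. 25.] 20
blue (515, 253) A 146.0 xy [ 0.5455 -0.4007] rect [26. 35.] 73
blue (370, 201) A 36.0 xy [ 0.6727 -0.0742] rect [14. 16.] 88
blue (380, 147) A 747.5 xy [ 0.7953 -0.101 ] rect [73. 72.] 62
yellow (387, 261) A 55.5 xy [ 0.5338 -0.1057] rect [18. 18.] 88
yellow (257, 227) A 42.0 xy [0.6165 0.1802] rect [16. 16.] 89
yellow (39, 102) A 146.5 xy [0.9096 0.6668] rect [32. 29.] 0
yellow (12, 102) A 147.5 xy [0.9096 0.7265] rect [31. 32.] 45
yellow (92, 101) A 144.0 xy [0.9099 0.5469] rect [31. 30.] 44
yellow (66, 101) A 146.5 xy [0.9099 0.6067] rect [32. 29.] 0
green (365, 273) A 19.5 xy [ 0.5083 -0.0554] rect [ 9. 16.] 43
teal (130, 307) A 140.5 xy [0.4443 0.4704] rect [34. 25.] 33
teal (137, 236) A 144.0 xy [0.6035 0.4549] rect [26. 34.] 26
orange (560, 459) A 5031.0 xy [ 0.1023 -0.4582] rect [ 86. 358.] 1
orange (153, 158) A 28.0 xy [0.771  0.4037] rect [ 7. 33.] 90
orange (24, 144) A 31.5 xy [0.8065 0.6853] rect [15. 15.] 1
orange (15, 130) A 478.0 xy [0.8381 0.7035] rect [92. 40.] 89
orange (422, 103) A 90.5 xy [ 0.8791 -0.1903] rect [91. 46.] 73
orange (319, 278) A 165704.5 xy [0.4995 0.0457] rect [ 849. 1411.] 0
studs at z.038
```

View pics/c1.png

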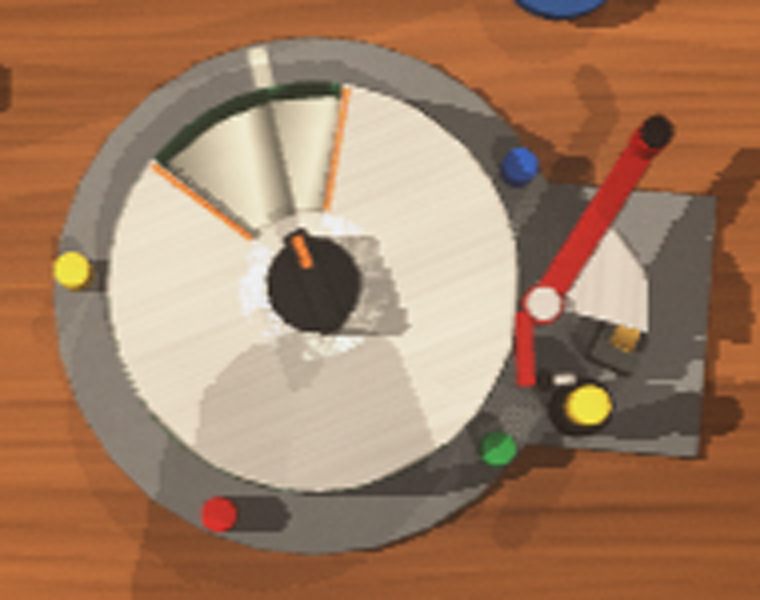

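The measured positions give yellow at +72°, red at +144°, green at -144° and blue at -72°. Next I'll fit the dispenser's centre and heading, then move above it.

```bash
python3 - <<'E'
from h import *
from scipy.optimize import least_squares
p=env.camera_params('top');img=cv2.imread('pics/top0.png')
S=[(294,288,144),(257.4,227.4,72),(370,201,-72)]
# sub-pixel from crop /4
S=[(240+219/4,160+514/4,144),(240+72/4,160+270/4,72),(240+519/4,160+166/4,-72),(240+498/4,160+448/4,-144)]
P=np.array([onz(p,u,v,.034)[:2] for u,v,_ in S]);A=np.radians([s[2] for s in S])
f=lambda q:(np.c_[q[0]+.135*np.cos(q[2]+A),q[1]+.135*np.sin(q[2]+A)]-P).ravel()
r=least_squares(f,[.58,.05,.2]);print(r.x,np.round(f(r.x)*1000,1))
c=r.x[:2]
for n,u,v,z in(('btn',587,404,.086),('pivot',543,302,.075),('griptop',655,131,.116),('knobtop',297,232,.106),('knobmarkin',307,266,.106),('stripe',260,65,.008)):
    X=onz(p,240+u/4,160+v/4,z)[:2];d=X-c;print(n,np.round(X,4),'r',round(np.hypot(*d),4),'ang',round(np.arctan2(d[1],d[0])-r.x[2],3))
pv=c+.125*np.array([np.cos(r.x[2]-np.radians(108)),np.sin(r.x[2]-np.radians(108))]);print('pivot calc',pv)
g=onz(p,240+655/4,160+131/4,.116)[:2]-pv;print('lever r',np.hypot(*g),'ang',np.arctan2(g[1],g[0]))
# orange lines
for (u,v) in((155,162),(250,238),(346,90),(328,208)):
    d=onz(p,240+u/4,160+v/4,.068)[:2]-c;print('line',round(np.hypot(*d),3),round(np.arctan2(d[1],d[0])-r.x[2],3))
go(c[0],c[1],.25,r.x[2])
st()
E
```

```text
[0.60070572 0.04510777 0.20831461] [-0.1 -0.  -0.   0.   0.3 -0.3 -0.2  0.3]
btn [ 0.5322 -0.0997] r 0.1602 ang -2.221
pivot [ 0.5882 -0.0788] r 0.1246 ang -1.88
griptop [ 0.6743 -0.1367] r 0.1961 ang -1.394
knobtop [0.6261 0.0533] r 0.0267 ang 0.104
knobmarkin [0.6079 0.0484] r 0.008 ang 0.221
stripe [0.7324 0.0725] r 0.1345 ang -0.003
pivot calc [ 0.58749982 -0.07919269]
lever r 0.10410848396950274 ang -0.5846879897451533
line 0.11 0.677
line 0.043 0.698
line 0.109 -0.396
line 0.043 -0.417
move tool xyz mm [ 556.9 -345.1  -18.8] dist 655 psi 0.466 turn z 0.257 tilt [-0.0005  0.0015]
t 0.1 tcp [ 0.2581 -0.5133  0.2305] psi 0.466 F [ 0.1 -0.1 -0.7] gap 85.6 q [-1.24  0.31  0.05  1.3   0.    1.43]
```

```bash
python3 -m pendant '[{"fingers":60,"delta_pos":[39.8,-24.65,0],"angular":[0,0,0]},{"fingers":60,"delta_pos":[39.8,-24.65,0],"angular":[0,0,0]},{"fingers":60,"delta_pos":[39.8,-24.65,0],"angular":[0,0,0]},{"fingers":60,"delta_pos":[39.8,-24.65,0],"angular":[0,0,0]},{"fingers":60,"delta_pos":[39.8,-24.65,0],"angular":[0,0,0]},{"fingers":60,"delta_pos":[39.8,-24.65,0],"angular":[0,0,0]},{"fingers":60,"delta_pos":[39.8,-24.65,0],"angular":[0,0,0]},{"fingers":60,"delta_pos":[39.8,-24.65,0],"angular":[0,0,0]},{"fingers":60,"delta_pos":[39.8,-24.65,0],"angular":[0,0,0]},{"fingers":60,"delta_pos":[39.8,-24.65,0],"angular":[0,0,0]},{"fingers":60,"delta_pos":[39.8,-24.65,0],"angular":[0,0,0]},{"fingers":60,"delta_pos":[39.8,-24.65,0],"angular":[0,0,0]}]' 
python3 -m pendant '[{"fingers":60,"delta_pos":[39.8,-24.65,0],"angular":[0,0,0]},{"fingers":60,"delta_pos":[39.8,-24.65,0],"angular":[0,0,0]},{"fingers":60,"delta_pos":[0,0,0],"angular":[0,0,0.118]},{"fingers":60,"delta_pos":[0,0,0],"angular":[0,0,0]},{"fingers":60,"delta_pos":[0,0,0],"angular":[0,0,0]}]'
python3 - <<'E'
from h import *
st();go(.6007,.0451,.23,.348)
p=env.camera_params('wrist');i=env.read_camera('wrist');print({k:np.round(v,3).tolist() for k,v in p.items()})
for nm,X in(('knobtop',(.6007,.0451,.106)),('red',(.474,.094,.038))): print(nm,proj(p,X))
cv2.imwrite('pics/w1.png',i)
E
```

```text
clock: 1.3
tcp_pos: [0.5526, -0.0331, 0.231]
orientation: [0.0, 0.973, 0.231, -0.0]
wrist_force: [1.0, 0.2, -1.2]
finger_gap: 0.0599
clock: 1.8
tcp_pos: [0.6006, 0.0447, 0.2308]
orientation: [-0.0, 0.985, 0.174, -0.001]
wrist_force: [0.8, 0.0, 0.4]
finger_gap: 0.06
t 1.8 tcp [0.6006 0.0447 0.2308] psi 0.35 F [0.8 0.  0.4] gap 60.0 q [-0.06  0.37  0.12  1.33 -0.    2.73]
move tool xyz mm [ 0.2 -0.4  0.8] dist 1 psi 0.35 turn z 0.002 tilt [-0.0012 -0.0002]
{'fx': 350.759, 'fy': 350.759, 'cx': 317.513, 'cy': 235.819, 'view': [[0.343, -0.939, 0.0, -0.165], [0.891, 0.326, -0.318, -0.508], [0.298, 0.109, 0.948, -0.564], [0.0, 0.0, 0.0, 1.0]]}
knobtop (np.float64(316.14739907480055), np.float64(225.4588168036944))
red (np.float64(233.18325321710017), np.float64(298.2611778342055))
```

View pics/w1.png

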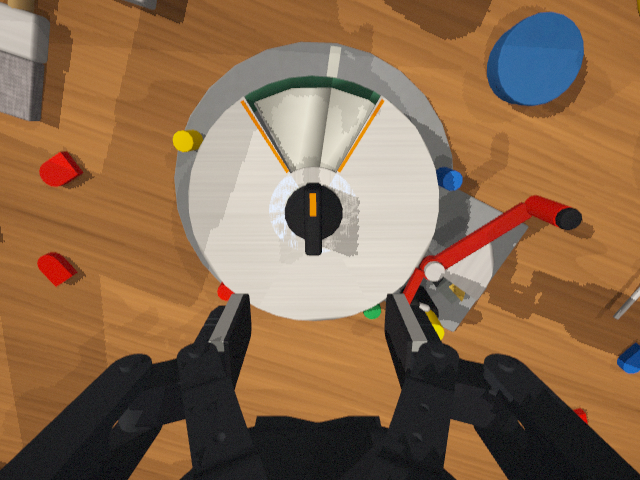

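The wrist view shows the knob bar in line with the tool at (313,219) and its orange mark up. The opening runs between the lines at (243,100) and (382,100). Now I'll grip the knob.

```bash
python3 -m pendant '[{"fingers":60,"delta_pos":[0,-1,45],"angular":[0,0,0]},{"fingers":60,"delta_pos":[0,0,45],"angular":[0,0,0]},{"fingers":60,"delta_pos":[0,0,30],"angular":[0,0,0]},{"fingers":60,"delta_pos":[0,0,26],"angular":[0,0,0]},{"fingers":30,"delta_pos":[0,0,0],"angular":[0,0,0]},{"fingers":8,"delta_pos":[0,0,0],"angular":[0,0,0]},{"fingers":8,"delta_pos":[0,0,0],"angular":[0,0,0]},{"fingers":8,"delta_pos":[0,0,0],"angular":[0,0,0]},{"fingers":8,"delta_pos":[0,0,0],"angular":[0,0,0]},{"fingers":8,"delta_pos":[0,0,0],"angular":[0,0,0]}]' 40
python3 -c "
from h import *
st()"
```

```text
clock: 2.85
tcp_pos: [0.6004, 0.0486, 0.0874]
orientation: [-0.003, 0.985, 0.174, 0.001]
wrist_force: [-4.6, 8.0, 2.6]
finger_gap: 0.0129
t 2.85 tcp [0.6004 0.0486 0.0874] psi 0.35 F [-4.6  8.   2.6] gap 12.9 q [-0.06  0.44 -0.13  1.    0.01  2.74]
```

```bash
python3 -m pendant '[{"fingers":8,"delta_pos":[0,-3,0],"angular":[0,0,0]},{"fingers":8,"delta_pos":[0,0,0],"angular":[0,0,-0.08]},{"fingers":8,"delta_pos":[0,0,0],"angular":[0,0,-0.12]},{"fingers":8,"delta_pos":[0,0,0],"angular":[0,0,-0.12]},{"fingers":8,"delta_pos":[0,0,0],"angular":[0,0,-0.12]},{"fingers":8,"delta_pos":[0,0,0],"angular":[0,0,-0.12]},{"fingers":8,"delta_pos":[0,0,0],"angular":[0,0,0]}]' 50
python3 -c "
from h import *
st()"
```

```text
clock: 3.55
tcp_pos: [0.6007, 0.0483, 0.0874]
orientation: [0.001, 0.899, 0.439, 0.001]
wrist_force: [-3.2, 0.2, 6.6]
finger_gap: 0.0128
t 3.55 tcp [0.6007 0.0483 0.0874] psi 0.908 F [-3.2  0.2  6.6] gap 12.8 q [-0.05  0.44 -0.13  1.   -0.    2.18]
```

```bash
python3 -m pendant '[{"fingers":8,"delta_pos":[0,0,0],"angular":[0,0,-0.14]},{"fingers":8,"delta_pos":[0,0,0],"angular":[0,0,-0.14]},{"fingers":8,"delta_pos":[0,0,0],"angular":[0,0,-0.14]},{"fingers":8,"delta_pos":[0,0,0],"angular":[0,0,-0.14]},{"fingers":8,"delta_pos":[0,0,0],"angular":[0,0,-0.14]},{"fingers":8,"delta_pos":[0,0,0],"angular":[0,0,-0.14]},{"fingers":8,"delta_pos":[0,0,0],"angular":[0,0,-0.14]},{"fingers":8,"delta_pos":[0,0,0],"angular":[0,0,-0.14]},{"fingers":8,"delta_pos":[0,0,0],"angular":[0,0,-0.14]},{"fingers":8,"delta_pos":[0,0,0],"angular":[0,0,-0.14]},{"fingers":8,"delta_pos":[0,0,0],"angular":[0,0,-0.14]},{"fingers":8,"delta_pos":[0,0,0],"angular":[0,0,-0.14]}]'
python3 -m pendant '[{"fingers":8,"delta_pos":[0,0,0],"angular":[0,0,-0.13]},{"fingers":8,"delta_pos":[0,0,0],"angular":[0,0,0]},{"fingers":8,"delta_pos":[0,0,0],"angular":[0,0,0]}]'
python3 - <<'E'
from h import *
st()
p=env.camera_params('top');i=env.read_camera('top');
cv2.imwrite('pics/t2.png',cv2.resize(i[150:310,230:430],None,fx=4,fy=4,interpolation=cv2.INTER_CUBIC))
p=env.camera_params('wrist');i=env.read_camera('wrist');cv2.imwrite('pics/w2.png',i)
E
```

```text
clock: 4.75
tcp_pos: [0.602, 0.0485, 0.0874]
orientation: [0.002, 0.273, 0.962, 0.001]
wrist_force: [1.4, 1.6, 3.8]
finger_gap: 0.0128
clock: 5.05
tcp_pos: [0.602, 0.0486, 0.0874]
orientation: [0.003, 0.213, 0.977, 0.0]
wrist_force: [2.3, 1.2, 6.6]
finger_gap: 0.0135
t 5.05 tcp [0.602  0.0486 0.0874] psi 2.713 F [2.3 1.2 6.6] gap 13.5 q [-0.05  0.44 -0.13  1.    0.    0.38]
```

View pics/w2.png

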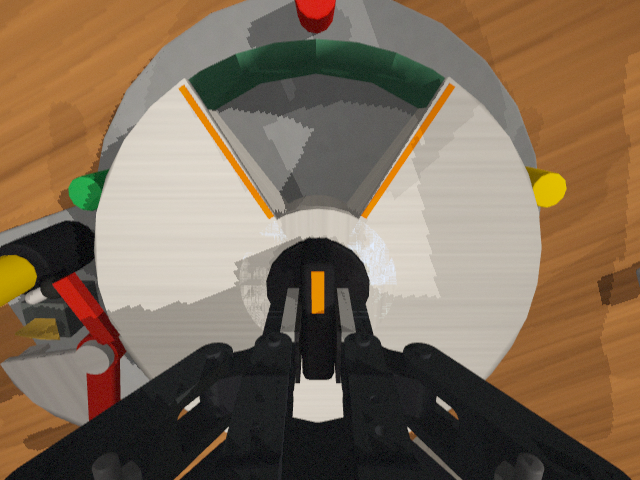

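The wrist view shows the opening, with its lines at (182,87) and (452,87), centred on the red stud at (315,12) to about 0.01 rad. I'll nudge it, let go, and go to the brake grip.

```bash
python3 -m pendant '[{"fingers":8,"delta_pos":[0,0,0],"angular":[0,0,-0.01]},{"fingers":8,"delta_pos":[0,0,0],"angular":[0,0,0]},{"fingers":60,"delta_pos":[0,0,0],"angular":[0,0,0]},{"fingers":60,"delta_pos":[0,0,0],"angular":[0,0,0]},{"fingers":60,"delta_pos":[0,0,0],"angular":[0,0,0]},{"fingers":60,"delta_pos":[0,0,-50],"angular":[0,0,0]},{"fingers":60,"delta_pos":[0,0,-50],"angular":[0,0,0]},{"fingers":60,"delta_pos":[-35.6,-34,0],"angular":[0,0,0]},{"fingers":60,"delta_pos":[-35.6,-34,0],"angular":[0,0,0]},{"fingers":60,"delta_pos":[-35.6,-34,0],"angular":[0,0,0]},{"fingers":60,"delta_pos":[-35.6,-34,0],"angular":[0,0,0]},{"fingers":60,"delta_pos":[0,0,0],"angular":[0,0,0.15]}]'
python3 -m pendant '[{"fingers":60,"delta_pos":[0,0,0],"angular":[0,0,0.015]},{"fingers":60,"delta_pos":[0,0,0],"angular":[0,0,0]}]'
python3 - <<'E'
from h import *
st();go(.676,-.134,.085,2.557)
p=env.camera_params('wrist');i=env.read_camera('wrist');cv2.imwrite('pics/w3.png',i);print(proj(p,(.676,-.134,.116)))
E
```

```text
clock: 6.35
tcp_pos: [0.6766, -0.1398, 0.1834]
orientation: [0.0, 0.283, 0.959, -0.001]
wrist_force: [0.7, 0.3, -0.4]
finger_gap: 0.0599
clock: 6.55
tcp_pos: [0.6749, -0.1329, 0.1847]
orientation: [-0.001, 0.284, 0.959, 0.0]
wrist_force: [-0.8, 0.1, 0.0]
finger_gap: 0.0597
t 6.55 tcp [ 0.6749 -0.1329  0.1847] psi 2.565 F [-0.8  0.1  0. ] gap 59.7 q [-0.31  0.56  0.3   1.32  0.    0.27]
move tool xyz mm [-1.7 -0.3 99.7] dist 100 psi 2.565 turn z 0.008 tilt [-0.0014  0.0005]
(np.float64(318.066092194935), np.float64(253.39809359434358))
```

View pics/w3.png

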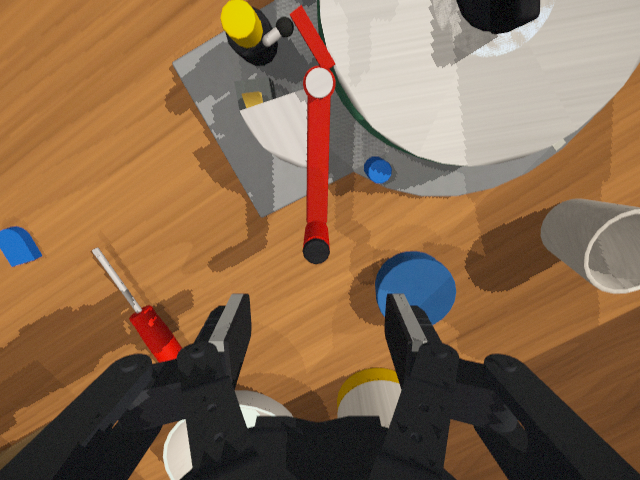

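The wrist view shows the lever's black grip top at (316,250), where I predicted it, lined up with the jaws. I'll grip and pull.

```bash
python3 -m pendant '[{"fingers":60,"delta_pos":[-1,0,40],"angular":[0,0,0]},{"fingers":60,"delta_pos":[0,0,40],"angular":[0,0,0]},{"fingers":45,"delta_pos":[0,0,20],"angular":[0,0,0]},{"fingers":12,"delta_pos":[0,0,0],"angular":[0,0,0]},{"fingers":12,"delta_pos":[0,0,0],"angular":[0,0,0]},{"fingers":12,"delta_pos":[0,0,0],"angular":[0,0,0]},{"fingers":12,"delta_pos":[0,0,0],"angular":[0,0,0]},{"fingers":12,"delta_pos":[0,0,0],"angular":[0,0,0]}]' 40
python3 -c "
from h import *
st()"
python3 -m pendant '[{"fingers":12,"delta_pos":[0.3,-8.4,0],"angular":[0,0,0.08]},{"fingers":12,"delta_pos":[0.3,-8.4,0],"angular":[0,0,0.08]},{"fingers":12,"delta_pos":[0.3,-8.4,0],"angular":[0,0,0.08]},{"fingers":12,"delta_pos":[0.3,-8.4,0],"angular":[0,0,0.08]},{"fingers":12,"delta_pos":[0.3,-8.4,0],"angular":[0,0,0.08]},{"fingers":12,"delta_pos":[0.3,-8.4,0],"angular":[0,0,0.08]},{"fingers":12,"delta_pos":[0.3,-8.4,0],"angular":[0,0,0.08]},{"fingers":12,"delta_pos":[0.3,-8.4,0],"angular":[0,0,0.08]},{"fingers":12,"delta_pos":[0,0,0],"angular":[0,0,0]}]'
python3 -c "
from h import *
st();t,M,a=pose();d=t[:2]-[.5885,-.076];print(np.hypot(*d),-.585-np.arctan2(d[1],d[0]))"
```

```text
clock: 7.4
tcp_pos: [0.6744, -0.1339, 0.0854]
orientation: [-0.002, 0.285, 0.958, -0.001]
wrist_force: [-4.0, -2.9, -8.7]
finger_gap: 0.0166
t 7.4 tcp [ 0.6744 -0.1339  0.0854] psi 2.563 F [-4.  -2.9 -8.7] gap 16.6 q [-0.31  0.6   0.14  1.11 -0.    0.27]
clock: 8.3
tcp_pos: [0.6237, -0.1735, 0.0855]
orientation: [-0.001, 0.572, 0.82, 0.001]
wrist_force: [0.1, 5.0, -10.8]
finger_gap: 0.0169
t 8.3 tcp [ 0.6237 -0.1735  0.0855] psi 1.924 F [  0.1   5.  -10.8] gap 16.9 q [-0.4   0.53  0.01  1.05  0.    0.82]
0.1036977598247848 0.6392756317885326
```

```bash
python3 -m pendant '[{"fingers":12,"delta_pos":[0,-4.2,0],"angular":[0,0,0.04]},{"fingers":12,"delta_pos":[0,0,0],"angular":[0,0,0]},{"fingers":12,"delta_pos":[0,4,0],"angular":[0,0,-0.04]},{"fingers":60,"delta_pos":[0,0,0],"angular":[0,0,0]},{"fingers":60,"delta_pos":[0,0,0],"angular":[0,0,0]},{"fingers":60,"delta_pos":[0,0,0],"angular":[0,0,0]},{"fingers":60,"delta_pos":[0,0,-50],"angular":[0,0,0]},{"fingers":60,"delta_pos":[0,0,-50],"angular":[0,0,0]},{"fingers":60,"delta_pos":[0,0,-30],"angular":[0,0,0]},{"fingers":60,"delta_pos":[0,0,0],"angular":[0,0,0]}]'
python3 - <<'E'
from h import *
st()
p=env.camera_params('wrist');i=env.read_camera('wrist')
for n,a in(('0.30',.30),('0.60',.6),('0.66',.66)):
    an=-.59-a;print(n,proj(p,(.5885+.105*np.cos(an),-.076+.105*np.sin(an),.116)))
print('piv',proj(p,(.5885,-.076,.075)))
cv2.imwrite('pics/w4.png',i)
E
```

```text
clock: 9.3
tcp_pos: [0.6276, -0.1771, 0.2229]
orientation: [0.006, 0.572, 0.82, 0.001]
wrist_force: [0.6, -0.6, 1.1]
finger_gap: 0.0603
t 9.3 tcp [ 0.6276 -0.1771  0.2229] psi 1.923 F [ 0.6 -0.6  1.1] gap 60.3 q [-0.4   0.46  0.24  1.34 -0.    0.82]
0.30 (np.float64(359.8866475738678), np.float64(219.41684784588367))
0.60 (np.float64(318.17689563986295), np.float64(226.70754922499998))
0.66 (np.float64(309.71958954723243), np.float64(226.71796407719583))
piv (np.float64(313.742390182851), np.float64(78.36683865031208))
```

View pics/w4.png

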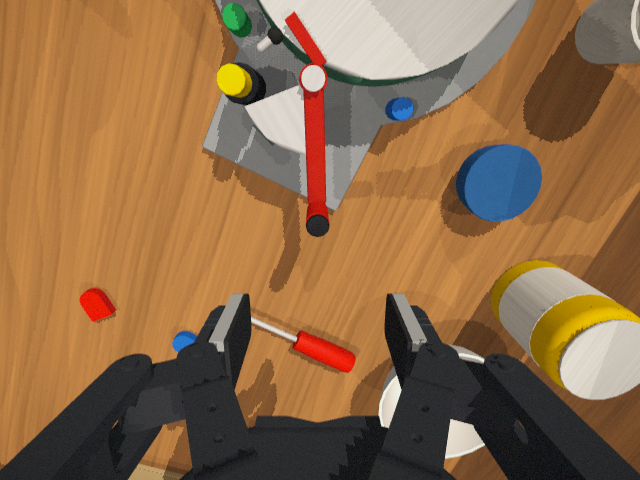

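The grip top is at (317,225), which matches the 0.60 notch, so the brake is set. The first piece is the red one at (97,305) in this view. I'll measure it from both cameras.

```bash
cat >> h.py <<'E'
def reds(n='top',near=None,off=(0,0)):
    p=env.camera_params(n);img=env.read_camera(n)
    for c in blobs(img,'red',60 if n=='top' else 200):
        P=np.array([onz(p,*q[0],.008)[:2] for q in c],np.float32)*1000
        r=cv2.minAreaRect(P);w,h=r[1];a=r[2] if w>h else r[2]+90
        if 30<max(w,h)<46 and 22<min(w,h)<34: print(n,'xy',np.round(np.array(r[0])/1000,4),'size',np.round(r[1]),'long axis rad',round(np.radians(a)%np.pi,3),'px',c.reshape(-1,2).mean(0).round())
    return img
E
python3 - <<'E'
from h import *
reds('wrist');i=reds('top');go(.4332,-.3802,.15,np.radians(133));st()
p=env.camera_params('top')
h=cv2.cvtColor(i,cv2.COLOR_BGR2HSV)
E
```

```text
top xy [0.4237 0.2951] size [37. 28.] long axis rad 0.909 px [209. 315.]
top xy [ 0.4315 -0.3825] size [28. 37.] long axis rad 2.319 px [510. 303.]
top xy [0.5342 0.4125] size [37. 28.] long axis rad 0.396 px [157. 267.]
top xy [0.5365 0.3049] size [27. 37.] long axis rad 2.432 px [204. 264.]
move tool xyz mm [-126.  -250.1   65.5] dist 288 psi 1.923 turn z -0.399 tilt [ 0.0007 -0.0007]
t 9.45 tcp [ 0.6246 -0.1757  0.2155] psi 1.923 F [ 0.  -0.5 -0.7] gap 60.1 q [-0.4   0.46  0.23  1.34 -0.    0.82]
```

```bash
python3 -m pendant '[{"fingers":60,"delta_pos":[-21,-41.7,6],"angular":[0,0,0]},{"fingers":60,"delta_pos":[-21,-41.7,10],"angular":[0,0,0]},{"fingers":60,"delta_pos":[-21,-41.7,12],"angular":[0,0,0]},{"fingers":60,"delta_pos":[-21,-41.7,12],"angular":[0,0,0]},{"fingers":55,"delta_pos":[-21,-41.7,12],"angular":[0,0,0]},{"fingers":50,"delta_pos":[-21,-41.7,12],"angular":[0,0,0]},{"fingers":50,"delta_pos":[0,0,0],"angular":[0,0,-0.14]},{"fingers":50,"delta_pos":[0,0,0],"angular":[0,0,-0.14]},{"fingers":50,"delta_pos":[0,0,0],"angular":[0,0,-0.12]},{"fingers":50,"delta_pos":[0,0,0],"angular":[0,0,0]}]'
python3 - <<'E'
from h import *
st();i=reds('wrist');go(.4315,-.380,.0,2.319);cv2.imwrite('pics/w5.png',i);print(proj(env.camera_params('wrist'),(.4315,-.380,.01)))
E
```

```text
clock: 10.45
tcp_pos: [0.4321, -0.3793, 0.1496]
orientation: [-0.001, 0.398, 0.917, 0.001]
wrist_force: [0.3, -0.2, -0.2]
finger_gap: 0.0499
t 10.45 tcp [ 0.4321 -0.3793  0.1496] psi 2.322 F [ 0.3 -0.2 -0.2] gap 49.9 q [-0.86  0.35 -0.1   1.12 -0.   -0.04]
wrist xy [ 0.4307 -0.3801] size [27. 38.] long axis rad 2.323 px [317. 222.]
move tool xyz mm [ -0.3  -1.1 149.8] dist 150 psi 2.32 turn z 0.001 tilt [-0.0018  0.0018]
(np.float64(316.93659192683106), np.float64(220.80596120790392))
```

View pics/w5.png

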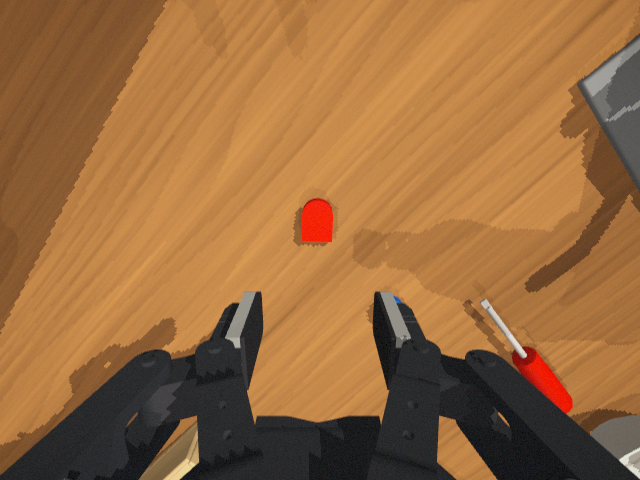

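The wrist view shows the red D piece at (317,222), its round end up and lined up with the tool. I'll pick it.

```bash
python3 -m pendant '[{"fingers":50,"delta_pos":[-3,-0.5,45],"angular":[0,0,0]},{"fingers":50,"delta_pos":[0,0,45],"angular":[0,0,0]},{"fingers":50,"delta_pos":[0,0,35],"angular":[0,0,0]},{"fingers":50,"delta_pos":[0,0,22.5],"angular":[0,0,0]},{"fingers":18,"delta_pos":[0,0,0],"angular":[0,0,0]},{"fingers":18,"delta_pos":[0,0,0],"angular":[0,0,0]},{"fingers":18,"delta_pos":[0,0,0],"angular":[0,0,0]},{"fingers":18,"delta_pos":[0,0,0],"angular":[0,0,0]},{"fingers":18,"delta_pos":[0,0,0],"angular":[0,0,0]}]' 50
python3 -m pendant '[{"fingers":18,"delta_pos":[0,0,-30],"angular":[0,0,0]},{"fingers":18,"delta_pos":[0,0,-50],"angular":[0,0,0]},{"fingers":18,"delta_pos":[0,0,-50],"angular":[0,0,0]},{"fingers":18,"delta_pos":[0,0,0],"angular":[0,0,0]}]'
python3 - <<'E'
from h import *
st();go(.6015-.078*.912,.048+.078*.410,.13,2.72)
E
```

```text
clock: 11.4
tcp_pos: [0.4353, -0.383, 0.0049]
orientation: [0.001, 0.398, 0.917, -0.0]
wrist_force: [0.4, -1.0, -0.5]
finger_gap: 0.0241
clock: 11.8
tcp_pos: [0.4381, -0.3861, 0.1422]
orientation: [0.006, 0.398, 0.917, -0.003]
wrist_force: [0.2, -1.2, 0.1]
finger_gap: 0.0239
t 11.8 tcp [ 0.4381 -0.3861  0.1422] psi 2.323 F [ 0.2 -1.2  0.1] gap 23.9 q [-0.86  0.36 -0.11  1.09 -0.   -0.04]
move tool xyz mm [277.6 385.7   8.1] dist 475 psi 2.323 turn z -0.397 tilt [ 0.0092 -0.0107]
```

```bash
python3 -m pendant '[{"fingers":18,"delta_pos":[28.3,38.3,0],"angular":[0,0,0]},{"fingers":18,"delta_pos":[28.3,38.3,0],"angular":[0,0,0]},{"fingers":18,"delta_pos":[28.3,38.3,0],"angular":[0,0,0]},{"fingers":18,"delta_pos":[28.3,38.3,0],"angular":[0,0,0]},{"fingers":18,"delta_pos":[28.3,38.3,0],"angular":[0,0,0]},{"fingers":18,"delta_pos":[28.3,38.3,0],"angular":[0,0,0]},{"fingers":18,"delta_pos":[28.3,38.3,0],"angular":[0,0,0]},{"fingers":18,"delta_pos":[28.3,38.3,0],"angular":[0,0,0]},{"fingers":18,"delta_pos":[28.3,38.3,0],"angular":[0,0,0]},{"fingers":18,"delta_pos":[28.3,38.3,0],"angular":[0,0,0]},{"fingers":18,"delta_pos":[0,0,0],"angular":[0,0,-0.14]},{"fingers":18,"delta_pos":[0,0,0],"angular":[0,0,-0.14]}]'
python3 -m pendant '[{"fingers":18,"delta_pos":[0,0,0],"angular":[0,0,-0.12]},{"fingers":18,"delta_pos":[0,0,0],"angular":[0,0,0]}]'
python3 - <<'E'
from h import *
st();go(.525,.0824,.045,2.72);p=env.camera_params('wrist');i=env.read_camera('wrist');cv2.imwrite('pics/w6.png',i)
for a in(-30,0,30):
  for r in(.05,.110): print(a,r,np.round(proj(p,(.6015+r*np.cos(2.72+np.radians(a)),.048+r*np.sin(2.72+np.radians(a)),.068))))
E
```

```text
clock: 13.0
tcp_pos: [0.5212, 0.088, 0.1338]
orientation: [0.0, 0.262, 0.965, 0.0]
wrist_force: [0.3, 0.1, 0.3]
finger_gap: 0.024
clock: 13.2
tcp_pos: [0.5212, 0.0862, 0.1339]
orientation: [0.0, 0.208, 0.978, -0.0]
wrist_force: [-0.4, -0.1, -0.3]
finger_gap: 0.0238
t 13.2 tcp [0.5212 0.0862 0.1339] psi 2.724 F [-0.4 -0.1 -0.3] gap 23.8 q [ 0.01  0.27 -0.25  1.04 -0.    0.43]
move tool xyz mm [-5.  -1.9 88.9] dist 89 psi 2.724 turn z 0.004 tilt [ 0.0004 -0.0001]
-30 0.05 [352. 315.]
-30 0.11 [402. 244.]
0 0.05 [315. 307.]
0 0.11 [316. 221.]
30 0.05 [279. 315.]
30 0.11 [229. 243.]
```

View pics/w6.png

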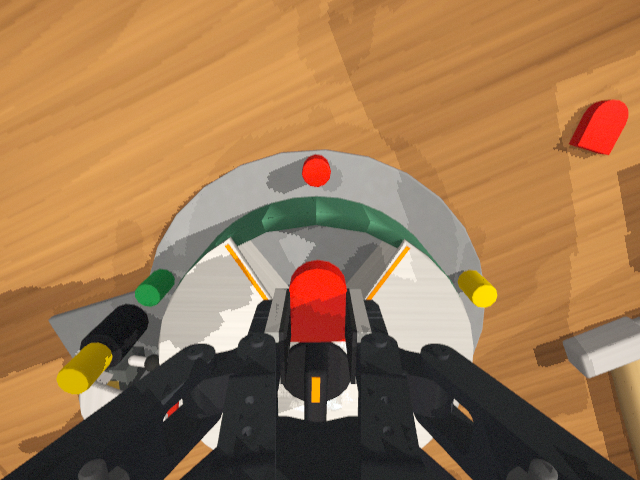

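The wrist view shows the piece firmly held at (317,300). The opening lines at (230,241) and (405,241) sit where predicted, with the red stud dead ahead. I'll lower and release.

```bash
python3 -m pendant '[{"fingers":18,"delta_pos":[-4,-8,15],"angular":[0,0,0]},{"fingers":18,"delta_pos":[0,0,30],"angular":[0,0,0]},{"fingers":18,"delta_pos":[0,0,44],"angular":[0,0,0]},{"fingers":18,"delta_pos":[0,0,0],"angular":[0,0,0]},{"fingers":36,"delta_pos":[0,0,0],"angular":[0,0,0]},{"fingers":36,"delta_pos":[0,0,0],"angular":[0,0,0]},{"fingers":36,"delta_pos":[0,0,0],"angular":[0,0,0]},{"fingers":36,"delta_pos":[0,0,-45],"angular":[0,0,0]},{"fingers":36,"delta_pos":[0,0,-50],"angular":[0,0,0]},{"fingers":36,"delta_pos":[0,0,-50],"angular":[0,0,0]},{"fingers":36,"delta_pos":[0,0,0],"angular":[0,0,0]}]'
python3 - <<'E'
from h import *
st();i=env.read_camera('wrist');cv2.imwrite('pics/w7.png',i[100:400,120:520])
reds('top')
E
```

```text
clock: 14.35
tcp_pos: [0.5257, 0.0771, 0.198]
orientation: [0.007, 0.208, 0.978, 0.001]
wrist_force: [0.3, 0.6, 0.3]
finger_gap: 0.0361
t 14.35 tcp [0.5257 0.0771 0.198 ] psi 2.722 F [0.3 0.6 0.3] gap 36.1 q [-0.01  0.23 -0.15  1.18  0.    0.41]
top xy [0.4236 0.2953] size [37. 27.] long axis rad 0.91 px [209. 315.]
top xy [0.5343 0.4125] size [37. 28.] long axis rad 0.396 px [157. 267.]
top xy [0.5363 0.3049] size [28. 37.] long axis rad 2.448 px [204. 264.]
```

View pics/w7.png

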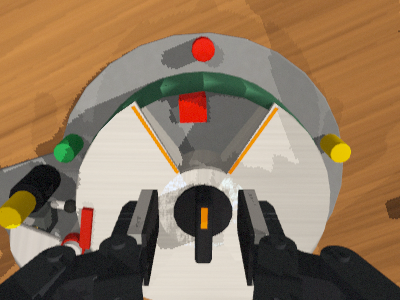

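Piece 1 is on the compartment floor, at (192,107) in the crop. Next is the piece at (209,315) in the top view.

```bash
python3 - <<'E'
from h import *
go(.4240,.298,.15,.91)
E
```

```text
move tool xyz mm [180.3 161.6  41.7] dist 246 psi 2.722 turn z -1.329 tilt [ 0.0046 -0.0001]
```

```bash
python3 -m pendant '[{"fingers":50,"delta_pos":[36,32.3,8],"angular":[0,0,0]},{"fingers":50,"delta_pos":[36,32.3,8],"angular":[0,0,0]},{"fingers":50,"delta_pos":[36,32.3,8],"angular":[0,0,0]},{"fingers":50,"delta_pos":[36,32.3,8],"angular":[0,0,0]},{"fingers":50,"delta_pos":[36,32.3,8],"angular":[0,0,0]},{"fingers":50,"delta_pos":[0,0,0],"angular":[0,0,-0.147]},{"fingers":50,"delta_pos":[0,0,0],"angular":[0,0,-0.147]},{"fingers":50,"delta_pos":[0,0,0],"angular":[0,0,-0.147]},{"fingers":50,"delta_pos":[0,0,0],"angular":[0,0,-0.147]},{"fingers":50,"delta_pos":[0,0,0],"angular":[0,0,-0.147]},{"fingers":50,"delta_pos":[0,0,0],"angular":[0,0,-0.147]},{"fingers":50,"delta_pos":[0,0,0],"angular":[0,0,-0.147]}]'
python3 -m pendant '[{"fingers":50,"delta_pos":[0,0,0],"angular":[0,0,-0.147]},{"fingers":50,"delta_pos":[0,0,0],"angular":[0,0,-0.147]},{"fingers":50,"delta_pos":[0,0,0],"angular":[0,0,0]}]'
python3 - <<'E'
from h import *
st();i=reds('wrist');go(.424,.298,.0025,.91);cv2.imwrite('pics/w8.png',i)
E
```

```text
clock: 15.65
tcp_pos: [0.4214, 0.297, 0.148]
orientation: [-0.002, -0.303, 0.953, -0.0]
wrist_force: [0.3, -0.0, 0.0]
finger_gap: 0.0504
clock: 15.95
tcp_pos: [0.4216, 0.2971, 0.1482]
orientation: [-0.002, -0.437, 0.9, -0.0]
wrist_force: [-1.0, 0.1, 0.9]
finger_gap: 0.0499
t 15.95 tcp [0.4216 0.2971 0.1482] psi -2.237 F [-1.   0.1  0.9] gap 49.9 q [ 0.46  0.24 -0.26  1.07 -0.   -0.45]
wrist xy [0.5327 0.4136] size [42. 30.] long axis rad 0.352 px [303. 378.]
wrist xy [0.5361 0.3057] size [31. 35.] long axis rad 2.464 px [221. 301.]
wrist xy [0.4231 0.2974] size [38. 26.] long axis rad 0.918 px [317. 220.]
move tool xyz mm [ -2.4  -1.4 145.9] dist 146 psi -2.241 turn z -0.009 tilt [-0.0025 -0.0013]
```

```bash
python3 -m pendant '[{"fingers":50,"delta_pos":[-1,-1,45],"angular":[0,0,0]},{"fingers":50,"delta_pos":[0,0,45],"angular":[0,0,0]},{"fingers":50,"delta_pos":[0,0,35],"angular":[0,0,0]},{"fingers":50,"delta_pos":[0,0,21],"angular":[0,0,0]},{"fingers":18,"delta_pos":[0,0,0],"angular":[0,0,0]},{"fingers":18,"delta_pos":[0,0,0],"angular":[0,0,0]},{"fingers":18,"delta_pos":[0,0,0],"angular":[0,0,0]},{"fingers":18,"delta_pos":[0,0,0],"angular":[0,0,0]},{"fingers":18,"delta_pos":[0,0,0],"angular":[0,0,0]}]' 50
python3 -m pendant '[{"fingers":18,"delta_pos":[0,0,-30],"angular":[0,0,0]},{"fingers":18,"delta_pos":[0,0,-50],"angular":[0,0,0]},{"fingers":18,"delta_pos":[0,0,-50],"angular":[0,0,0]},{"fingers":18,"delta_pos":[0,0,0],"angular":[0,0,0]}]'
python3 - <<'E'
from h import *
st();go(.525,.0824,.13,2.72)
E
```

```text
clock: 16.9
tcp_pos: [0.4251, 0.2983, 0.005]
orientation: [0.001, -0.437, 0.9, -0.0]
wrist_force: [0.2, 0.1, 0.0]
finger_gap: 0.0237
clock: 17.3
tcp_pos: [0.4286, 0.3001, 0.1417]
orientation: [0.007, -0.437, 0.9, 0.0]
wrist_force: [0.2, 0.1, -0.4]
finger_gap: 0.0237
t 17.3 tcp [0.4286 0.3001 0.1417] psi -2.237 F [ 0.2  0.1 -0.4] gap 23.7 q [ 0.46  0.25 -0.27  1.04 -0.   -0.45]
move tool xyz mm [ 111.6 -210.3   11.5] dist 238 psi -2.237 turn z 1.326 tilt [0.0122 0.0059]
```

```bash
python3 -m pendant '[{"fingers":18,"delta_pos":[22.3,-42,0],"angular":[0,0,0]},{"fingers":18,"delta_pos":[22.3,-42,0],"angular":[0,0,0]},{"fingers":18,"delta_pos":[22.3,-42,0],"angular":[0,0,0]},{"fingers":18,"delta_pos":[22.3,-42,0],"angular":[0,0,0]},{"fingers":18,"delta_pos":[22.3,-42,0],"angular":[0,0,0]},{"fingers":18,"delta_pos":[0,0,0],"angular":[0,0,0.147]},{"fingers":18,"delta_pos":[0,0,0],"angular":[0,0,0.147]},{"fingers":18,"delta_pos":[0,0,0],"angular":[0,0,0.147]},{"fingers":18,"delta_pos":[0,0,0],"angular":[0,0,0.147]},{"fingers":18,"delta_pos":[0,0,0],"angular":[0,0,0.147]},{"fingers":18,"delta_pos":[0,0,0],"angular":[0,0,0.147]},{"fingers":18,"delta_pos":[0,0,0],"angular":[0,0,0.147]}]'
python3 -m pendant '[{"fingers":18,"delta_pos":[0,0,0],"angular":[0,0,0.147]},{"fingers":18,"delta_pos":[0,0,0],"angular":[0,0,0.147]},{"fingers":18,"delta_pos":[0,0,0],"angular":[0,0,0]}]'
python3 - <<'E'
from h import *
st();go(.525,.0824,.045,2.72)
i=env.read_camera('wrist');print([(cv2.contourArea(c),cv2.boundingRect(c)) for c in blobs(i,'red',500)])
E
```

```text
clock: 18.5
tcp_pos: [0.5204, 0.0804, 0.1341]
orientation: [0.0, 0.066, 0.998, -0.0]
wrist_force: [0.6, 0.2, -0.7]
finger_gap: 0.0237
clock: 18.8
tcp_pos: [0.5204, 0.0804, 0.1341]
orientation: [0.0, 0.208, 0.978, 0.0]
wrist_force: [0.6, -0.4, -0.7]
finger_gap: 0.024
t 18.8 tcp [0.5204 0.0804 0.1341] psi 2.722 F [ 0.6 -0.4 -0.7] gap 24.0 q [ 0.    0.27 -0.26  1.04 -0.    0.42]
move tool xyz mm [-3.3  3.7 89.1] dist 89 psi 2.722 turn z 0.002 tilt [ 0.0006 -0.0001]
[(4200.5, (287, 270, 62, 82)), (967.5, (294, 222, 35, 34)), (680.5, (310, 152, 29, 33)), (2108.0, (577, 97, 60, 55))]
```

```bash
python3 -m pendant '[{"fingers":18,"delta_pos":[-5,10,15],"angular":[0,0,0]},{"fingers":18,"delta_pos":[0,0,30],"angular":[0,0,0]},{"fingers":18,"delta_pos":[0,0,44],"angular":[0,0,0]},{"fingers":18,"delta_pos":[0,0,0],"angular":[0,0,0]},{"fingers":36,"delta_pos":[0,0,0],"angular":[0,0,0]},{"fingers":36,"delta_pos":[0,0,0],"angular":[0,0,0]},{"fingers":36,"delta_pos":[0,0,0],"angular":[0,0,0]},{"fingers":36,"delta_pos":[0,0,-45],"angular":[0,0,0]},{"fingers":36,"delta_pos":[0,0,-50],"angular":[0,0,0]},{"fingers":36,"delta_pos":[0,0,-50],"angular":[0,0,0]},{"fingers":36,"delta_pos":[0,0,0],"angular":[0,0,0]}]'
python3 - <<'E'
from h import *
st();i=env.read_camera('wrist');cv2.imwrite('pics/w9.png',i[100:400,120:520])
print([(cv2.contourArea(c),cv2.boundingRect(c)) for c in blobs(i,'red',300)])
reds('top');go(.5363,.3075,.15,2.448)
E
```

```text
clock: 19.95
tcp_pos: [0.5339, 0.0876, 0.1993]
orientation: [0.008, 0.208, 0.978, 0.002]
wrist_force: [1.4, -0.4, -0.7]
finger_gap: 0.0359
t 19.95 tcp [0.5339 0.0876 0.1993] psi 2.723 F [ 1.4 -0.4 -0.7] gap 35.9 q [ 0.01  0.25 -0.12  1.19 -0.    0.43]
[(538.5, (166, 303, 32, 44)), (1361.0, (284, 186, 49, 35)), (419.5, (296, 133, 23, 25)), (1316.0, (516, 87, 46, 46))]
top xy [0.5343 0.4125] size [37. 28.] long axis rad 0.396 px [157. 267.]
top xy [0.5363 0.3049] size [28. 37.] long axis rad 2.448 px [204. 264.]
move tool xyz mm [ 84.7 203.1  43.2] dist 224 psi 2.723 turn z 0.275 tilt [0.0067 0.    ]
```

```bash
python3 -m pendant '[{"fingers":50,"delta_pos":[17,40.6,8],"angular":[0,0,0]},{"fingers":50,"delta_pos":[17,40.6,8],"angular":[0,0,0]},{"fingers":50,"delta_pos":[17,40.6,8],"angular":[0,0,0]},{"fingers":50,"delta_pos":[17,40.6,8],"angular":[0,0,0]},{"fingers":50,"delta_pos":[17,40.6,8],"angular":[0,0,0]},{"fingers":50,"delta_pos":[0,0,0],"angular":[0,0,0.138]},{"fingers":50,"delta_pos":[0,0,0],"angular":[0,0,0.137]},{"fingers":50,"delta_pos":[0,0,0],"angular":[0,0,0]},{"fingers":50,"delta_pos":[0,0,0],"angular":[0,0,0]}]'
python3 - <<'E'
from h import *
st();i=reds('wrist');go(.5363,.3075,.0025,2.448)
E
```

```text
clock: 20.95
tcp_pos: [0.5333, 0.3072, 0.149]
orientation: [-0.001, 0.338, 0.941, -0.001]
wrist_force: [-0.2, 0.1, -0.3]
finger_gap: 0.0498
t 20.95 tcp [0.5333 0.3072 0.149 ] psi 2.451 F [-0.2  0.1 -0.3] gap 49.8 q [ 0.39  0.43  0.01  1.15 -0.    1.08]
wrist xy [0.5355 0.3076] size [26. 38.] long axis rad 2.452 px [321. 224.]
wrist xy [0.5338 0.4148] size [38. 27.] long axis rad 0.355 px [424. 135.]
move tool xyz mm [ -1.9   2.2 146.8] dist 147 psi 2.45 turn z 0.002 tilt [-0.0009 -0.0005]
```

View pics/w9.png

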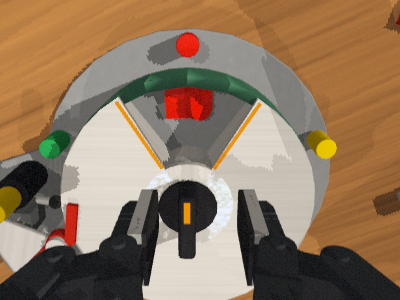

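The crop shows two pieces in the compartment, lying by its outer wall at (175,103) and (203,103). I'll take the third piece.

```bash
python3 -m pendant '[{"fingers":50,"delta_pos":[-1.5,2,45],"angular":[0,0,0]},{"fingers":50,"delta_pos":[0,0,45],"angular":[0,0,0]},{"fingers":50,"delta_pos":[0,0,35],"angular":[0,0,0]},{"fingers":50,"delta_pos":[0,0,21.5],"angular":[0,0,0]},{"fingers":18,"delta_pos":[0,0,0],"angular":[0,0,0]},{"fingers":18,"delta_pos":[0,0,0],"angular":[0,0,0]},{"fingers":18,"delta_pos":[0,0,0],"angular":[0,0,0]},{"fingers":18,"delta_pos":[0,0,0],"angular":[0,0,0]},{"fingers":18,"delta_pos":[0,0,0],"angular":[0,0,0]}]' 50
python3 -m pendant '[{"fingers":18,"delta_pos":[0,0,-30],"angular":[0,0,0]},{"fingers":18,"delta_pos":[0,0,-50],"angular":[0,0,0]},{"fingers":18,"delta_pos":[0,0,-50],"angular":[0,0,0]},{"fingers":18,"delta_pos":[0,0,0],"angular":[0,0,0]}]'
python3 - <<'E'
from h import *
st();go(.6015-.072*.912,.048+.072*.410,.13,2.72)
E
```

```text
clock: 21.9
tcp_pos: [0.537, 0.3083, 0.0045]
orientation: [0.001, 0.34, 0.94, 0.001]
wrist_force: [-0.7, -0.3, -0.8]
finger_gap: 0.0242
clock: 22.3
tcp_pos: [0.5408, 0.3101, 0.1421]
orientation: [0.005, 0.34, 0.94, 0.005]
wrist_force: [1.7, 0.9, -0.7]
finger_gap: 0.024
t 22.3 tcp [0.5408 0.3101 0.1421] psi 2.448 F [ 1.7  0.9 -0.7] gap 24.0 q [ 0.39  0.43 -0.    1.12 -0.    1.09]
move tool xyz mm [-144.7 -182.2   10.8] dist 233 psi 2.448 turn z -0.272 tilt [0.0133 0.0054]
```

```bash
python3 -m pendant '[{"fingers":18,"delta_pos":[-29,-36.5,0],"angular":[0,0,0]},{"fingers":18,"delta_pos":[-29,-36.5,0],"angular":[0,0,0]},{"fingers":18,"delta_pos":[-29,-36.5,0],"angular":[0,0,0]},{"fingers":18,"delta_pos":[-29,-36.5,0],"angular":[0,0,0]},{"fingers":18,"delta_pos":[-29,-36.5,0],"angular":[0,0,0]},{"fingers":18,"delta_pos":[0,0,0],"angular":[0,0,-0.136]},{"fingers":18,"delta_pos":[0,0,0],"angular":[0,0,-0.136]},{"fingers":18,"delta_pos":[0,0,0],"angular":[0,0,0]},{"fingers":18,"delta_pos":[0,0,0],"angular":[0,0,0]}]'
python3 - <<'E'
from h import *
st();go(.6015-.072*.912,.048+.072*.410,.048,2.72)
i=env.read_camera('wrist');print([(cv2.contourArea(c),cv2.boundingRect(c)) for c in blobs(i,'red',500)])
E
```

```text
clock: 23.2
tcp_pos: [0.5311, 0.0751, 0.1334]
orientation: [0.0, 0.211, 0.978, -0.0]
wrist_force: [-0.4, -0.6, -0.1]
finger_gap: 0.0241
t 23.2 tcp [0.5311 0.0751 0.1334] psi 2.717 F [-0.4 -0.6 -0.1] gap 24.1 q [-0.01  0.29 -0.23  1.05 -0.    0.42]
move tool xyz mm [-3.3  4.2 85.4] dist 86 psi 2.717 turn z -0.003 tilt [ 0.0003 -0.0001]
[(4078.5, (290, 266, 56, 82)), (1942.5, (295, 205, 59, 40)), (673.5, (310, 136, 30, 31))]
```

```bash
python3 -m pendant '[{"fingers":18,"delta_pos":[-3,4,15],"angular":[0,0,0]},{"fingers":18,"delta_pos":[0,0,30],"angular":[0,0,0]},{"fingers":18,"delta_pos":[0,0,40],"angular":[0,0,0]},{"fingers":18,"delta_pos":[0,0,0],"angular":[0,0,0]},{"fingers":34,"delta_pos":[0,0,0],"angular":[0,0,0]},{"fingers":34,"delta_pos":[0,0,0],"angular":[0,0,0]},{"fingers":34,"delta_pos":[0,0,0],"angular":[0,0,0]},{"fingers":34,"delta_pos":[0,0,-45],"angular":[0,0,0]},{"fingers":34,"delta_pos":[0,0,-50],"angular":[0,0,0]},{"fingers":34,"delta_pos":[0,0,-50],"angular":[0,0,0]},{"fingers":34,"delta_pos":[0,0,0],"angular":[0,0,0]}]'
python3 - <<'E'
from h import *
st();i=env.read_camera('wrist');cv2.imwrite('pics/w10.png',i[100:400,120:520])
print([(cv2.contourArea(c),cv2.boundingRect(c)) for c in blobs(i,'red',300)])
reds('top');go(.5338,.4148,.15,.37)
E
```

```text
clock: 24.35
tcp_pos: [0.5403, 0.0775, 0.2027]
orientation: [0.008, 0.209, 0.978, 0.002]
wrist_force: [1.0, -0.6, -0.4]
finger_gap: 0.0341
t 24.35 tcp [0.5403 0.0775 0.2027] psi 2.72 F [ 1.  -0.6 -0.4] gap 34.1 q [-0.    0.25 -0.11  1.2  -0.    0.42]
[(537.0, (173, 292, 33, 50)), (2039.5, (291, 173, 49, 55)), (405.5, (304, 121, 23, 24))]
top xy [0.5343 0.4125] size [37. 28.] long axis rad 0.396 px [157. 267.]
move tool xyz mm [141.6 306.2  46.5] dist 341 psi 2.72 turn z -0.792 tilt [ 0.0065 -0.0001]
```

View pics/w10.png

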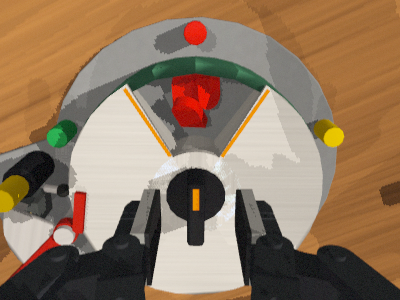

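The crop shows three pieces piled in the compartment around (195,98), all below the cover. Now the fourth.

```bash
python3 -m pendant '[{"fingers":50,"delta_pos":[20.2,43.7,0],"angular":[0,0,0]},{"fingers":50,"delta_pos":[20.2,43.7,7],"angular":[0,0,0]},{"fingers":50,"delta_pos":[20.2,43.7,8],"angular":[0,0,0]},{"fingers":50,"delta_pos":[20.2,43.7,8],"angular":[0,0,0]},{"fingers":50,"delta_pos":[20.2,43.7,8],"angular":[0,0,0]},{"fingers":50,"delta_pos":[20.2,43.7,8],"angular":[0,0,0]},{"fingers":50,"delta_pos":[20.2,43.7,6],"angular":[0,0,0]},{"fingers":50,"delta_pos":[0,0,0],"angular":[0,0,-0.13]},{"fingers":50,"delta_pos":[0,0,0],"angular":[0,0,-0.13]},{"fingers":50,"delta_pos":[0,0,0],"angular":[0,0,-0.13]},{"fingers":50,"delta_pos":[0,0,0],"angular":[0,0,-0.13]},{"fingers":50,"delta_pos":[0,0,0],"angular":[0,0,-0.13]}]'
python3 -m pendant '[{"fingers":50,"delta_pos":[0,0,0],"angular":[0,0,-0.14]},{"fingers":50,"delta_pos":[0,0,0],"angular":[0,0,0]},{"fingers":50,"delta_pos":[0,0,0],"angular":[0,0,0]}]'
python3 - <<'E'
from h import *
st();i=reds('wrist');go(.5338,.4148,.0025,.37)
E
```

```text
clock: 25.65
tcp_pos: [0.5308, 0.414, 0.1467]
orientation: [-0.001, -0.117, 0.993, -0.001]
wrist_force: [-0.1, 0.5, -0.6]
finger_gap: 0.0503
clock: 25.95
tcp_pos: [0.5312, 0.4141, 0.1473]
orientation: [-0.001, -0.181, 0.983, -0.0]
wrist_force: [1.2, 0.6, -0.5]
finger_gap: 0.0499
t 25.95 tcp [0.5312 0.4141 0.1473] psi -2.777 F [ 1.2  0.6 -0.5] gap 49.9 q [ 0.54  0.54  0.18  1.22 -0.    0.18]
wrist xy [0.5336 0.415 ] size [38. 26.] long axis rad 0.352 px [318. 222.]
move tool xyz mm [ -2.7  -0.3 145. ] dist 145 psi -2.776 turn z -0.005 tilt [-0.0011 -0.0008]
```

```bash
python3 -m pendant '[{"fingers":50,"delta_pos":[-2.5,0,45],"angular":[0,0,0.013]},{"fingers":50,"delta_pos":[0,0,45],"angular":[0,0,0]},{"fingers":50,"delta_pos":[0,0,35],"angular":[0,0,0]},{"fingers":50,"delta_pos":[0,0,19.5],"angular":[0,0,0]},{"fingers":18,"delta_pos":[0,0,0],"angular":[0,0,0]},{"fingers":18,"delta_pos":[0,0,0],"angular":[0,0,0]},{"fingers":18,"delta_pos":[0,0,0],"angular":[0,0,0]},{"fingers":18,"delta_pos":[0,0,0],"angular":[0,0,0]},{"fingers":18,"delta_pos":[0,0,0],"angular":[0,0,0]}]' 50
python3 -m pendant '[{"fingers":18,"delta_pos":[0,0,-30],"angular":[0,0,0]},{"fingers":18,"delta_pos":[0,0,-50],"angular":[0,0,0]},{"fingers":18,"delta_pos":[0,0,-50],"angular":[0,0,0]},{"fingers":18,"delta_pos":[0,0,0],"angular":[0,0,0]}]'
python3 - <<'E'
from h import *
st();go(.6015-.08*.912,.048+.08*.410,.13,2.72)
E
```

```text
clock: 26.9
tcp_pos: [0.5346, 0.4157, 0.0048]
orientation: [0.001, -0.177, 0.984, 0.0]
wrist_force: [0.1, 0.1, -0.6]
finger_gap: 0.0241
clock: 27.3
tcp_pos: [0.5382, 0.418, 0.1434]
orientation: [0.007, -0.177, 0.984, 0.003]
wrist_force: [0.8, 0.9, 0.4]
finger_gap: 0.024
t 27.3 tcp [0.5382 0.418  0.1434] psi -2.787 F [0.8 0.9 0.4] gap 24.0 q [ 0.54  0.54  0.18  1.19 -0.    0.19]
move tool xyz mm [ 126.5 -312.8   10.7] dist 338 psi -2.787 turn z 0.777 tilt [0.0129 0.0077]
```

```bash
python3 -m pendant '[{"fingers":18,"delta_pos":[18.1,-44.7,0],"angular":[0,0,0]},{"fingers":18,"delta_pos":[18.1,-44.7,0],"angular":[0,0,0]},{"fingers":18,"delta_pos":[18.1,-44.7,0],"angular":[0,0,0]},{"fingers":18,"delta_pos":[18.1,-44.7,0],"angular":[0,0,0]},{"fingers":18,"delta_pos":[18.1,-44.7,0],"angular":[0,0,0]},{"fingers":18,"delta_pos":[18.1,-44.7,0],"angular":[0,0,0]},{"fingers":18,"delta_pos":[18.1,-44.7,0],"angular":[0,0,0]},{"fingers":18,"delta_pos":[0,0,0],"angular":[0,0,0.13]},{"fingers":18,"delta_pos":[0,0,0],"angular":[0,0,0.13]},{"fingers":18,"delta_pos":[0,0,0],"angular":[0,0,0.13]},{"fingers":18,"delta_pos":[0,0,0],"angular":[0,0,0.13]},{"fingers":18,"delta_pos":[0,0,0],"angular":[0,0,0.13]}]'
python3 -m pendant '[{"fingers":18,"delta_pos":[0,0,0],"angular":[0,0,0.127]},{"fingers":18,"delta_pos":[0,0,0],"angular":[0,0,0]},{"fingers":18,"delta_pos":[0,0,0],"angular":[0,0,0]}]'
python3 - <<'E'
from h import *
st();go(.6015-.08*.912,.048+.08*.410,.05,2.72)
i=env.read_camera('wrist');print([(cv2.contourArea(c),cv2.boundingRect(c)) for c in blobs(i,'red',500)])
E
```

```text
clock: 28.5
tcp_pos: [0.5241, 0.0777, 0.134]
orientation: [0.0, 0.15, 0.989, -0.0]
wrist_force: [-1.2, 0.1, -0.3]
finger_gap: 0.0243
clock: 28.8
tcp_pos: [0.5241, 0.0779, 0.1339]
orientation: [0.0, 0.208, 0.978, -0.0]
wrist_force: [0.0, -0.0, -0.9]
finger_gap: 0.0242
t 28.8 tcp [0.5241 0.0779 0.1339] psi 2.723 F [ 0.  -0.  -0.9] gap 24.2 q [-0.    0.28 -0.25  1.04 -0.    0.41]
move tool xyz mm [-2.9  4.5 83.9] dist 84 psi 2.723 turn z 0.003 tilt [ 0.0004 -0.0001]
[(6753.5, (287, 216, 68, 135)), (677.0, (311, 146, 29, 32))]
```

```bash
python3 -m pendant '[{"fingers":18,"delta_pos":[-3,12,15],"angular":[0,0,0]},{"fingers":18,"delta_pos":[0,0,30],"angular":[0,0,0]},{"fingers":18,"delta_pos":[0,0,34],"angular":[0,0,0]},{"fingers":18,"delta_pos":[0,0,0],"angular":[0,0,0]},{"fingers":33,"delta_pos":[0,0,0],"angular":[0,0,0]},{"fingers":33,"delta_pos":[0,0,0],"angular":[0,0,0]},{"fingers":33,"delta_pos":[0,0,0],"angular":[0,0,0]},{"fingers":33,"delta_pos":[0,0,-45],"angular":[0,0,0]},{"fingers":33,"delta_pos":[0,0,-50],"angular":[0,0,0]},{"fingers":33,"delta_pos":[0,0,-50],"angular":[0,0,0]},{"fingers":33,"delta_pos":[0,0,0],"angular":[0,0,0]}]'
python3 - <<'E'
from h import *
st();i=env.read_camera('wrist');cv2.imwrite('pics/w11.png',cv2.resize(i[100:300,190:450],None,fx=3,fy=3))
print([(cv2.contourArea(c),cv2.boundingRect(c)) for c in blobs(i,'red',300)])
reds('top');p=env.camera_params('wrist');print(proj(p,(.5333,-.0965,.086)));go(.5333,-.0965,.15)
E
```

```text
clock: 29.95
tcp_pos: [0.5364, 0.0878, 0.209]
orientation: [0.008, 0.209, 0.978, 0.002]
wrist_force: [1.3, -0.3, -0.7]
finger_gap: 0.0331
t 29.95 tcp [0.5364 0.0878 0.209 ] psi 2.72 F [ 1.3 -0.3 -0.7] gap 33.1 q [ 0.01  0.25 -0.1   1.21 -0.    0.44]
[(516.5, (169, 296, 32, 49)), (2707.5, (283, 182, 72, 52)), (394.5, (295, 130, 23, 24))]
(np.float64(118.79213124958329), np.float64(313.23539787962324))
move tool xyz mm [ -75.  -168.2   52.9] dist 192 psi 2.72  None tilt [ 0.0063 -0.    ]
```

View pics/w11.png

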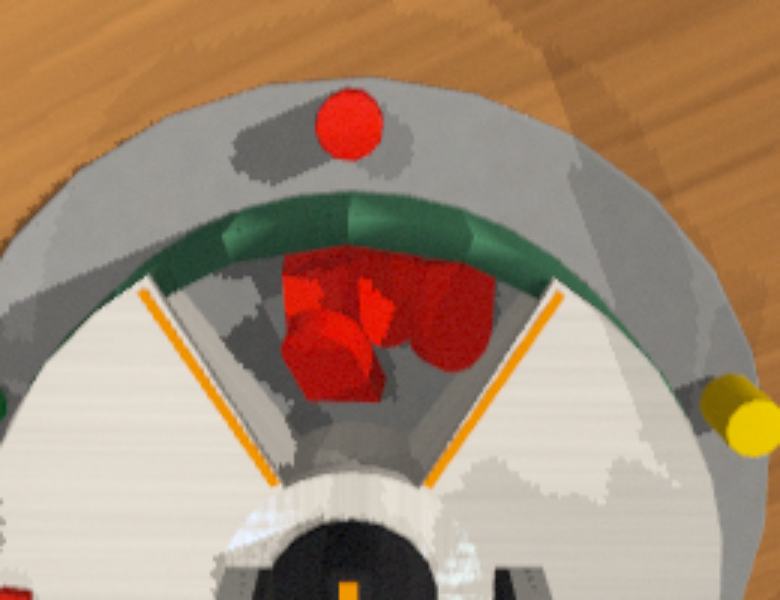

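All four red pieces lie inside the compartment, at (315,270), (335,350), (385,310) and (455,315), well below the cover. No red is left on the bench. Next is the release button.

```bash
python3 -m pendant '[{"fingers":0,"delta_pos":[-18.8,-42,0],"angular":[0,0,0]},{"fingers":0,"delta_pos":[-18.8,-42,10],"angular":[0,0,0]},{"fingers":0,"delta_pos":[-18.8,-42,10],"angular":[0,0,0]},{"fingers":0,"delta_pos":[-18.8,-42,10],"angular":[0,0,0]},{"fingers":0,"delta_pos":[0,0,10],"angular":[0,0,0]},{"fingers":0,"delta_pos":[0,0,0],"angular":[0,0,0]},{"fingers":0,"delta_pos":[0,0,0],"angular":[0,0,0]}]'
python3 - <<'E'
from h import *
st();p=env.camera_params('wrist');i=env.read_camera('wrist');disc(i,p,'yellow',.086,100);go(.5333,-.0965,.087);cv2.imwrite('pics/w12.png',i)
print('grip',[(cv2.boundingRect(c)) for c in blobs(i,'red',200)],[(a,np.round(proj(p,(.5885+.105*np.cos(-.59-a),-.076+.105*np.sin(-.59-a),.116)))) for a in (0,.3,.6)])
E
```

```text
clock: 30.75
tcp_pos: [0.5307, -0.0955, 0.1591]
orientation: [-0.001, 0.209, 0.978, 0.0]
wrist_force: [-0.5, 0.1, 0.0]
finger_gap: -0.0004
t 30.75 tcp [ 0.5307 -0.0955  0.1591] psi 2.72 F [-0.5  0.1  0. ] gap -0.4 q [-0.33  0.28 -0.18  1.11  0.    0.09]
yellow (316, 246) A 1037.5 xy [ 0.5283 -0.0965] rect [21. 28.] 66
move tool xyz mm [-2.5 -0.4 72.7] dist 73 psi 2.721  None tilt [-0.0008  0.0005]
grip [(350, 244, 60, 83), (493, 99, 94, 75), (519, 27, 53, 39)] [(0, array([352., 460.])), (0.3, array([310., 449.])), (0.6, array([272., 429.]))]
```

View pics/w12.png

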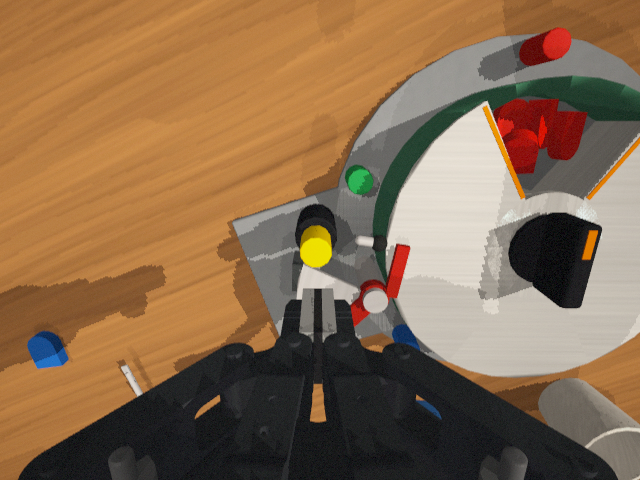

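The wrist view shows the yellow button top at (316,252), almost directly under the tool and clear of the lever's tail. I'll press it.

```bash
python3 -m pendant '[{"fingers":0,"delta_pos":[-2,-1,40],"angular":[0,0,0]},{"fingers":0,"delta_pos":[0,0,20],"angular":[0,0,0]},{"fingers":0,"delta_pos":[0,0,10],"angular":[0,0,0]},{"fingers":0,"delta_pos":[0,0,6],"angular":[0,0,0]},{"fingers":0,"delta_pos":[0,0,5],"angular":[0,0,0]},{"fingers":0,"delta_pos":[0,0,3],"angular":[0,0,0]},{"fingers":0,"delta_pos":[0,0,0],"angular":[0,0,0]},{"fingers":0,"delta_pos":[0,0,0],"angular":[0,0,0]}]'
```

```text
clock: 31.6
tcp_pos: [0.5332, -0.0974, 0.0779]
orientation: [0.001, 0.209, 0.978, 0.0]
wrist_force: [-6.4, 4.8, 11.8]
finger_gap: -0.0001
```

```bash
python3 -m pendant '[{"fingers":0,"delta_pos":[0,0,1],"angular":[0,0,0]},{"fingers":0,"delta_pos":[0,0,0],"angular":[0,0,0]},{"fingers":0,"delta_pos":[0,0,0],"angular":[0,0,0]},{"fingers":0,"delta_pos":[0,0,0],"angular":[0,0,0]},{"fingers":0,"delta_pos":[0,0,0],"angular":[0,0,0]},{"fingers":0,"delta_pos":[0,0,0],"angular":[0,0,0]},{"fingers":0,"delta_pos":[0,0,0],"angular":[0,0,0]},{"fingers":0,"delta_pos":[0,0,0],"angular":[0,0,0]}]'
python3 -m pendant '[{"fingers":0,"delta_pos":[0,0,-30],"angular":[0,0,0]},{"fingers":0,"delta_pos":[0,0,-50],"angular":[0,0,0]},{"fingers":0,"delta_pos":[0,0,-50],"angular":[0,0,0]},{"fingers":0,"delta_pos":[0,0,0],"angular":[0,0,0]}]'
python3 - <<'E'
from h import *
st();p=env.camera_params('top');i=env.read_camera('top');cv2.imwrite('pics/t3.png',cv2.resize(i[150:310,230:430],None,fx=4,fy=4,interpolation=cv2.INTER_CUBIC))
h=cv2.cvtColor(i,cv2.COLOR_BGR2HSV);
print([cv2.boundingRect(c) for c in blobs(i,'red',30)]);go(.6018,.0486,.2)
E
```

```text
clock: 32.4
tcp_pos: [0.5331, -0.0975, 0.0777]
orientation: [0.001, 0.209, 0.978, 0.0]
wrist_force: [-7.0, 4.8, 17.5]
finger_gap: 0.0002
clock: 32.8
tcp_pos: [0.5377, -0.0998, 0.2134]
orientation: [0.008, 0.209, 0.978, -0.001]
wrist_force: [0.9, -0.2, -0.1]
finger_gap: 0.0002
t 32.8 tcp [ 0.5377 -0.0998  0.2134] psi 2.72 F [ 0.9 -0.2 -0.1] gap 0.2 q [-0.33  0.25 -0.08  1.22 -0.    0.09]
[(290, 284, 9, 9), (284, 251, 33, 26), (369, 191, 36, 53), (484, 169, 14, 34)]
move tool xyz mm [  1.  161.7  10.2] dist 162 psi 2.72  None tilt [ 0.0103 -0.0039]
```

```bash
python3 - <<'E'
from h import *
print([cv2.boundingRect(c) for c in blobs(cv2.imread('pics/top0.png'),'red',30)])
E
python3 -m pendant '[{"fingers":60,"delta_pos":[0.3,40.5,0],"angular":[0,0,0]},{"fingers":60,"delta_pos":[0.3,40.5,0],"angular":[0,0,0]},{"fingers":60,"delta_pos":[0.3,40.5,0],"angular":[0,0,0]},{"fingers":60,"delta_pos":[0.3,40.5,0],"angular":[0,0,0]},{"fingers":60,"delta_pos":[0,0,0],"angular":[0,0,0]},{"fingers":60,"delta_pos":[0,0,0],"angular":[0,0,0]}]'
python3 -c "
from h import *
st();go(.6018,.0486,.086,2.72)
i=env.read_camera('wrist');cv2.imwrite('pics/w13.png',i)
print([(cv2.boundingRect(c),np.round(cv2.minAreaRect(c),1).tolist() if 0 else cv2.minAreaRect(c)) for c in blobs(i[:300],'orange',40) if cv2.contourArea(c)<3000])"
```

```text
[(201, 308, 18, 16), (501, 294, 19, 18), (290, 284, 9, 9), (150, 259, 15, 17), (197, 255, 17, 18), (369, 191, 36, 66), (484, 169, 14, 34)]
clock: 33.45
tcp_pos: [0.5981, 0.051, 0.2038]
orientation: [-0.001, 0.208, 0.978, -0.0]
wrist_force: [-0.8, -0.8, -0.1]
finger_gap: 0.06
t 33.45 tcp [0.5981 0.051  0.2038] psi 2.722 F [-0.8 -0.8 -0.1] gap 60.0 q [-0.05  0.37  0.06  1.26 -0.    0.37]
move tool xyz mm [ -4.5  -0.5 117.8] dist 118 psi 2.722 turn z 0.002 tilt [-0.0012 -0.0005]
[]
```

The lever's box in the top view has the same top-left corner and width as at the start, so it has sprung back to 0. Its lower tail was hidden by the arm. Next I'll grip the knob and turn the cover back.

```bash
python3 -m pendant '[{"fingers":60,"delta_pos":[-4,-0.5,40],"angular":[0,0,0]},{"fingers":60,"delta_pos":[0,0,40],"angular":[0,0,0]},{"fingers":60,"delta_pos":[0,0,25],"angular":[0,0,0]},{"fingers":40,"delta_pos":[0,0,12],"angular":[0,0,0]},{"fingers":8,"delta_pos":[0,0,0],"angular":[0,0,0]},{"fingers":8,"delta_pos":[0,0,0],"angular":[0,0,0]},{"fingers":8,"delta_pos":[0,0,0],"angular":[0,0,0]},{"fingers":8,"delta_pos":[0,0,0],"angular":[0,0,0]},{"fingers":8,"delta_pos":[0,0,0],"angular":[0,0,0]}]' 50
python3 -m pendant '[{"fingers":8,"delta_pos":[0,0,0],"angular":[0,0,0.08]},{"fingers":8,"delta_pos":[0,0,0],"angular":[0,0,0.12]},{"fingers":8,"delta_pos":[0,0,0],"angular":[0,0,0.12]},{"fingers":8,"delta_pos":[0,0,0],"angular":[0,0,0.12]},{"fingers":8,"delta_pos":[0,0,0],"angular":[0,0,0.12]},{"fingers":8,"delta_pos":[0,0,0],"angular":[0,0,0]}]'
```

```text
clock: 34.4
tcp_pos: [0.6028, 0.0482, 0.0893]
orientation: [0.001, 0.209, 0.978, 0.0]
wrist_force: [0.6, 3.8, 2.6]
finger_gap: 0.0128
clock: 35.0
tcp_pos: [0.6021, 0.0475, 0.0893]
orientation: [0.001, 0.472, 0.882, -0.0]
wrist_force: [-2.5, -0.5, 6.3]
finger_gap: 0.0127
```

```bash
python3 -m pendant '[{"fingers":8,"delta_pos":[0,0,0],"angular":[0,0,0.14]},{"fingers":8,"delta_pos":[0,0,0],"angular":[0,0,0.14]},{"fingers":8,"delta_pos":[0,0,0],"angular":[0,0,0.14]},{"fingers":8,"delta_pos":[0,0,0],"angular":[0,0,0.14]},{"fingers":8,"delta_pos":[0,0,0],"angular":[0,0,0.14]},{"fingers":8,"delta_pos":[0,0,0],"angular":[0,0,0.14]},{"fingers":8,"delta_pos":[0,0,0],"angular":[0,0,0.14]},{"fingers":8,"delta_pos":[0,0,0],"angular":[0,0,0.14]},{"fingers":8,"delta_pos":[0,0,0],"angular":[0,0,0.14]},{"fingers":8,"delta_pos":[0,0,0],"angular":[0,0,0.14]},{"fingers":8,"delta_pos":[0,0,0],"angular":[0,0,0.14]},{"fingers":8,"delta_pos":[0,0,0],"angular":[0,0,0.14]}]'
python3 -m pendant '[{"fingers":8,"delta_pos":[0,0,0],"angular":[0,0,0.13]},{"fingers":8,"delta_pos":[0,0,0],"angular":[0,0,0.13]},{"fingers":8,"delta_pos":[0,0,0],"angular":[0,0,0]},{"fingers":8,"delta_pos":[0,0,0],"angular":[0,0,0]}]'
python3 -c "
from h import *
st();i=env.read_camera('wrist');cv2.imwrite('pics/w14.png',i)"
```

```text
clock: 36.2
tcp_pos: [0.5997, 0.0482, 0.0892]
orientation: [-0.0, 0.972, 0.237, -0.001]
wrist_force: [-8.7, 0.8, 11.8]
finger_gap: 0.0125
clock: 36.6
tcp_pos: [0.5995, 0.0486, 0.0892]
orientation: [-0.001, 0.994, 0.111, -0.001]
wrist_force: [-7.7, 2.0, 12.2]
finger_gap: 0.0127
t 36.6 tcp [0.5995 0.0486 0.0892] psi 0.223 F [-7.7  2.  12.2] gap 12.7 q [-0.05  0.44 -0.12  1.01  0.    2.87]
```

View pics/w14.png

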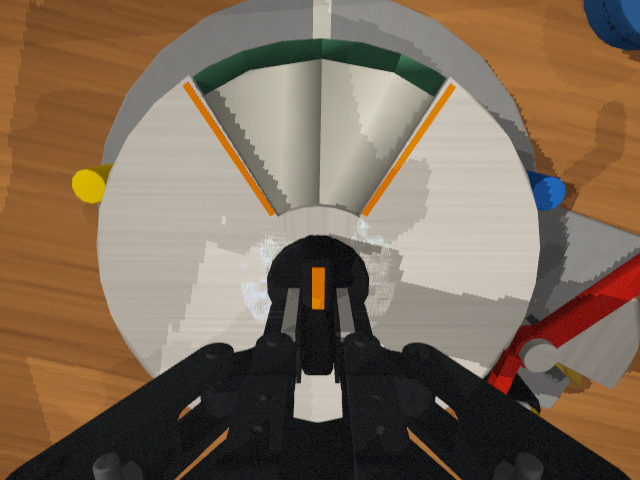

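The view shows the opening, with lines at (185,85) and (453,85), about 0.015 rad short of the white stripe at (322,15). I'll trim that, let go and check.

```bash
python3 -m pendant '[{"fingers":8,"delta_pos":[0,0,0],"angular":[0,0,0.014]},{"fingers":8,"delta_pos":[0,0,0],"angular":[0,0,0]},{"fingers":8,"delta_pos":[0,0,0],"angular":[0,0,0]},{"fingers":60,"delta_pos":[0,0,0],"angular":[0,0,0]},{"fingers":60,"delta_pos":[0,0,0],"angular":[0,0,0]},{"fingers":60,"delta_pos":[0,0,0],"angular":[0,0,0]},{"fingers":60,"delta_pos":[0,0,-50],"angular":[0,0,0]},{"fingers":60,"delta_pos":[0,0,-50],"angular":[0,0,0]},{"fingers":60,"delta_pos":[0,0,-50],"angular":[0,0,0]},{"fingers":60,"delta_pos":[0,0,0],"angular":[0,0,0]},{"fingers":60,"delta_pos":[0,0,0],"angular":[0,0,0]}]'
python3 - <<'E'
from h import *
st();p=env.camera_params('wrist');i=env.read_camera('wrist');cv2.imwrite('pics/w15.png',i)
h=cv2.cvtColor(i,cv2.COLOR_BGR2HSV);m=cv2.inRange(h,(12,200,180),(22,255,255))
cs,_=cv2.findContours(m,cv2.RETR_EXTERNAL,cv2.CHAIN_APPROX_NONE)
c0=np.array([.6015,.0482])
for c in cs:
    if cv2.contourArea(c)<30: continue
    P=np.array([onz(p,*q[0],.068)[:2] for q in c])-c0
    print(cv2.boundingRect(c),'ang',np.round(np.unwrap(np.arctan2(P[:,1],P[:,0])).mean()-.208,3),'r',np.round(np.hypot(*P.T).mean(),3))
print('lever0 pred',proj(p,(.5885+.105*np.cos(-.59),-.076+.105*np.sin(-.59),.116)),'stripe',proj(p,(c0[0]+.135*np.cos(.208),c0[1]+.135*np.sin(.208),.008)))
E
```

```text
clock: 37.75
tcp_pos: [0.603, 0.0478, 0.2395]
orientation: [0.0, 0.995, 0.103, 0.002]
wrist_force: [-0.4, -0.5, -0.4]
finger_gap: 0.0596
t 37.75 tcp [0.603  0.0478 0.2395] psi 0.206 F [-0.4 -0.5 -0.4] gap 59.6 q [-0.05  0.37  0.14  1.34 -0.    2.88]
(313, 196, 6, 22) ang 3.389 r 0.008
(340, 107, 45, 68) ang -0.554 r 0.076
(247, 107, 45, 69) ang 0.554 r 0.076
lever0 pred (np.float64(568.8611400657718), np.float64(184.59163889828596)) stripe (np.float64(315.51663990189115), np.float64(62.611931894957735))
```

View pics/w15.png

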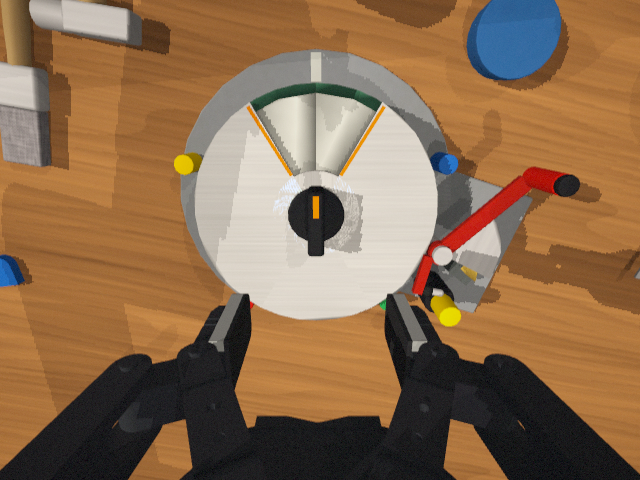

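The opening is centred on the white stripe at (316,65), with edges at ±0.554 rad. The lever grip at (567,185) matches angle 0. I'll check the bystanders and hand in.

```bash
python3 - <<'E'
from h import *
p=env.camera_params('top');i=reds('top');a=cv2.imread('pics/top0.png')
for im in(a,i): print([cv2.boundingRect(c) for k in('blue','teal') for c in blobs(im,k,100)],[cv2.boundingRect(c) for c in blobs(im,'red',30)])
print(env.hand_in())
E
```

```text
[(163, 299, 14, 16), (509, 245, 14, 17), (364, 132, 33, 32), (123, 299, 15, 17), (129, 230, 17, 15)] [(201, 308, 18, 16), (501, 294, 19, 18), (290, 284, 9, 9), (150, 259, 15, 17), (197, 255, 17, 18), (369, 191, 36, 66), (484, 169, 14, 34)]
[(163, 299, 14, 16), (509, 245, 14, 17), (364, 132, 33, 32), (123, 299, 15, 17), (129, 230, 17, 15)] [(368, 191, 37, 66), (484, 169, 14, 34)]
the job is handed in; nothing more can be done
None
```

The job is done and handed in, with the robot clock at about 38 s of the 192 s allowed. I turned the cover to the red-stud compartment (+144°), set the brake to its second notch, and loaded all four red pieces through the opening. I then pressed the release button and turned the cover back over the white deck.

**Last checks:**
- **Cover:** its edges measure ±0.554 rad about the white stripe, so it is centred to within measurement.
- **Brake lever:** it is back at 0 in both the top and wrist views.
- **Red pieces:** I saw all four in the compartment before closing, and none is left on the bench.
- **Bystanders:** the blue pieces, the turquoise look-alikes and the red-handled tool (the awl, I believe) are at the same pixels as at the start. I did not measure the brush's position; the arm never worked near it.

**Disagreements:**
- The top camera and the arm differed by about 3 mm in y. I corrected this using the wrist camera.
- The red stud was missing from the final top-view check, most likely because the arm hid it.

No piece slipped from the grip, and none was knocked aside.

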